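Home the slide viewer's coaxial focus drive

ROBOT

A 7-joint arm with a two-finger parallel gripper is mounted at the origin on a cart in front of the work surface, level with it; the furniture and walls round the work are solid. World frame = base frame: x ahead of the robot, y to its left, z up, the work surface at z = 0. Lengths are in mm, angles in degrees, forces in N, time in s.
With the tool pointing down it reaches from about 425 to 950 mm from the base axis. Payload 16.7 kg.
Tool frame: the origin (TCP) lies at the very end of the fingers, on their centre line; the grasp point (between the pads) lies 19 mm behind it; x points along the fingers, y is the direction in which the jaws open and shut, and the axes are right-handed (so a half turn about x gives the same grasp; the last joint's range is limited). The gripper opens to 94 mm and grips with 3 to 60 N. Pads are 16 mm wide; open, the fingers measure 119 mm over their backs; the gripper's body (75 mm by 177 mm) begins 78 mm behind the grasp point.
Start: joints at [-84.884, 24.414, 4.234, 92.017, -1.954, 63.644, -3.845], TCP at [159.669, 655.805, 205.467] pointing down, gripper open.
Joint ranges: [-163.25, 163.25], [-28.42, 122.38], [-70.27, 78.77], [12.13, 141.07], [-58.53, 238.53], [9.26, 117.41], [-156.51, 156.51]. Speed limits (degrees/s): [108.29, 108.29, 136.94, 136.94, 172.46, 172.46, 172.46].

INTERFACE

Orientations are given as [roll, pitch, yaw] about the fixed x, y, z axes, in that order (R = Rz(yaw) Ry(pitch) Rx(roll)).
In Python, from plant import manip gives the robot as it stands.
- The arm moves only by the shell command python3 -m crank 'ROWS' [OPENING] [FORCE]. ROWS is JSON, a list that holds one entry, the list of rows, each a list of 4 numbers: the shift along the tool's x, y, z in mm, then the turn about the tool's x in rad. A call has 1 to 5 rows; each row is the pose to reach, as a shift and turn from the pose commanded when the call began, along the tool's axes at that moment; what a row does not reach only later rows make up. A row lasts 1/12 s, in which the tool goes at most 41.7 mm and 7.16 degrees, less where a joint would pass 70% of its speed; a pose out of reach is approached as far as the arm can. A call with a gripper value outside its range is refused whole. OPENING is the closure, from -1 (fully open) to 1 (shut), so that 0 is half open, set as the call begins (- or left out, the last holds). The fingers move at their own pace and stop on an object; FORCE is the grip in N (left out, the last holds). Time passes only in rows, so rows that repeat a pose let the fingers close. It gives the time, the measured TCP pose, the force and the opening at its end, in the units of the state.
- manip.observe(): the state, without advancing time (a new reading comes with each control period).
- manip.capture(name): name is "side" or "top"; returns a dict with "pixels" (480x640x3 uint8, red, green, blue), "vfov" (degrees; the focal length in pixels is half the picture's height over the tangent of half this angle, whatever the lens; pixels are square), "cx", "cy" (the principal point, pixels), "rvec" (rotation vector, rad) and "tvec" (3), from world to camera coordinates, as OpenCV has them. Camera axes: x right, y down, z forward; pixel columns grow to the right and rows downward; lengths in mm; the calibration is good to about 2 mm. A picture is of the moment at which its call begins. There is no depth.
- manip.job_done(): hands the job in, once; it reports no verdict.
The state is a dict: "t": time; "joint_pos": joint angles; "dq": joint speeds; "tau": joint torques, N m; "tool_pos": TCP position; "ee_rot": TCP orientation; "ft_force": force on the tool from outside, world axes, zero at the start; "moment": the same for the moment, N m; "gripper_width": finger opening in mm.
Only numpy, scipy, OpenCV 4.12 (cv2) and the standard library are available. Lean on these libraries where they do the work, as an engineer would, in place of code of your own. Each camera call takes 0.05 s, during which the arm holds its last target.

TASK

Make the slide viewer ready for the next slide. First swing the dust cover aside on its pin so that the viewing port is completely open; then turn the large outer (coarse) focus ring clockwise until it meets its stop; then, leaving the ring at its stop, turn the small inner (fine) knob back so that its pointer lines up with the index line on the control face. Leave the slide box, timer and tape roll where they are.

Things in the scene. Friction and masses are not known exactly. Their poses are not given: they have to be found in the camera images.
- slide_viewer: white wedge-shaped bench instrument, 175 deep x 260 wide x 147 mm high, fixed to the worktop (place and yaw differ each time); origin at the centre of its underside, its front (the low 90 mm edge) faces its own -x, z up. Its top front is a grey control face that slopes 24 degrees (0.42 rad) up away from the front.
- control_face: sloping grey control face, 130 mm up-slope x 244 mm wide, fixed to the viewer. Origin on its surface, on the common axis of the two knobs; x points up the slope, y left as seen from the front, z square out of the face (the knob axis, 24 degrees from vertical). Knobs at its right, port and cover at its left. Round the knobs it is bare to 80 mm from the axis but for a stop post 4 mm high.
- knob_top (a point): centre of the top of the inner knob, 57.5 mm above the face on the axis. The knob is a cylinder 33 mm in diameter that stands from 31.5 to 57.5 mm above the face and can be gripped at any angle; below it, from 28.5 to 31.5 mm, lies its skirt with the pointer.
- coarse_ring (a joint): turn of the black outer (coarse) ring, rad, growing clockwise as seen looking at the face; hard stop at 2.9, where a steel lug at its foot meets the post. Starts 1.9 to 2.6 rad short of that. Carries the inner knob round with it. Friction about 0.15 N m; stays where it is left.
- fine_knob (a joint): turn of the grey inner (fine) knob relative to the ring, rad, growing clockwise as seen looking at the face, range -1.8 to 1.8; with the ring at its stop the pointer is on the index line at 0. Starts between +0.6 and +1.4, so it must go counter-clockwise. Friction about 0.04 N m; stays where it is left.
- pointer_tip (a point): outer end of the fine knob's small pale pointer, 27 mm from the knob axis and 30 mm above the face, above the ring.
- dust_cover (a joint): swing of the steel dust cover about its pin, rad: 0 fully over the port (the disc straight down-slope of the pin), growing clockwise as seen looking at the face, so that the disc goes to the left and up; stop at 1.6. It starts at 0 to 0.15. The port is completely open from 0.95 on. Stiff enough to stay where it is left (0.05 N m).
- cover_peg (a point): top centre of the round peg that stands square on the middle of the cover's disc, 48 mm from the pin. The peg is 14 mm in diameter with a head 18 mm in diameter and 4 mm high; it stands from 10 to 38 mm above the face. The disc is 50 mm in diameter, 4 mm thick.
- cover_pin (a point): the cover's pivot pin, 10 mm above the face (on top of the cover plate), axis square to the face; 38 mm up-slope and 105 mm left of the knob axis (control_face x, y).
- port (a point): centre of the mouth of the round viewing port, 34 mm across inside, 42 mm outside, 5 mm above the face.
- slide_box_1: closed blue slide box 87x100x34 mm, loose bystander; origin at the centre of its underside.
- timer: white lab timer 66x62x22 mm, loose bystander; origin at the centre of its underside.
- tape_roll: roll of pale tape 75 mm in diameter, 19 mm high, lying flat, loose bystander; origin at the centre of its underside.
- index_line (a point): middle of the index line: a raised pale line 4 mm wide on the face, straight up-slope of the knob axis (along control_face +x, 39 to 58 mm from the axis).
- ring_centre (a point): centre of the coarse ring, on the axis 16 mm above the face: a cylinder 58 mm in diameter that stands from 4 to 28 mm above the face and can be gripped at any angle.

How it is judged:
By the outcome, as a careful person would: the job done as asked, in the order asked, and still so for the second after the job is handed in, with the robot touching nothing.
It also fails if it takes over 72 s, if anything falls off the work surface, if the arm or the gripper's body presses on something with over 40 N, if the wrist force passes 120 N, or if a joint passes its speed limit or range.

## Working session

There is one attempt and no reset: what is moved stays moved. The work goes in short steps, Python scripts to look and compute and a shell command to move; the robot and the scene stay as the last step left them, time stands still between calls to the robot, and variables do not carry over. Pictures are saved under pics/ and viewed, and the job is handed in when it is done.

```bash
ls; mkdir -p pics; cat > h.py <<'E'
import numpy as np,cv2
from plant import manip
from scipy.spatial.transform import Rotation as R
def cap(n,f=None):
    c=manip.capture(n)
    if f: cv2.imwrite(f,c["pixels"][:,:,::-1])
    h,w=c["pixels"].shape[:2]
    fo=h/2/np.tan(np.radians(c["vfov"])/2)
    K=np.array([[fo,0,c["cx"]],[0,fo,c["cy"]],[0,0,1]])
    Rm=cv2.Rodrigues(np.array(c["rvec"],float))[0]; t=np.array(c["tvec"],float).ravel()
    return c["pixels"],K,Rm,t
def ray(cam,px):
    _,K,Rm,t=cam
    d=Rm.T@np.linalg.inv(K)@np.array([px[0],px[1],1.]); return -Rm.T@t,d/np.linalg.norm(d)
def plane(cam,px,p0,n):
    o,d=ray(cam,px); return o+d*(np.dot(np.array(p0)-o,n)/np.dot(d,n))
def proj(cam,P):
    _,K,Rm,t=cam
    q=(K@(Rm@np.atleast_2d(P).T+t[:,None])).T; return q[:,:2]/q[:,2:]
def tri(c1,p1,c2,p2):
    o1,d1=ray(c1,p1);o2,d2=ray(c2,p2)
    s=np.linalg.lstsq(np.c_[d1,-d2],o2-o1,rcond=None)[0]
    a=o1+d1*s[0];b=o2+d2*s[1]; return (a+b)/2,np.linalg.norm(a-b)
E
python3 - <<'E'
from h import *
a=cap("side","pics/s0.png");b=cap("top","pics/t0.png")
for c in(a,b): print(c[1],-c[2].T@c[3],c[2][2])
print(manip.observe())
E
```

```text
pics
[[530.7970744    0.         309.22195108]
 [  0.         530.7970744  246.42316358]
 [  0.           0.           1.        ]] [ -39.12162109  476.0951882  1298.93587209] [ 0.39471733 -0.26461617 -0.87987301]
[[591.12901779   0.         318.6515929 ]
 [  0.         591.12901779 236.73418968]
 [  0.           0.           1.        ]] [ 265.5120712   130.56372919 1669.22144734] [ 0.15442088 -0.00748055 -0.98797684]
{'t': 0.1, 'joint_pos': array([-84.8808987 ,  24.44778119,   4.23222768,  92.04830892,
        -1.95441001,  63.64545917,  -3.84480029]), 'dq': array([-0.02032911, -0.01125265, -0.04389381, -0.0727441 , -0.0407172 ,
       -0.01597863,  0.07657814]), 'tau': array([ 9.04639775e-03, -9.37464452e+01,  3.67724374e+00, -4.55044591e+01,
       -4.86290606e-02,  1.66645943e-02,  3.86653585e-05]), 'tool_pos': array([159.62811455, 655.43079325, 204.82814143]), 'ee_rot': array([-86.08303278,  89.93063211, -99.77089575]), 'ft_force': array([ 0.14568091, -0.33935353,  0.5834074 ]), 'moment': array([-0.02773559, -0.03347407, -0.01673986]), 'gripper_width': 94.00573567022805}
```

View pics/s0.png

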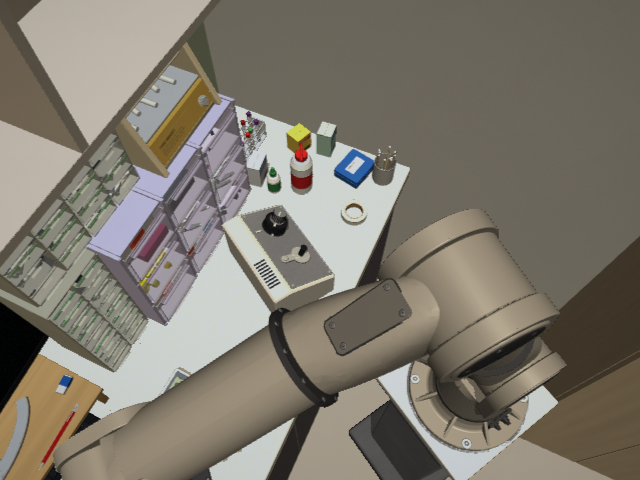

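View pics/t0.png

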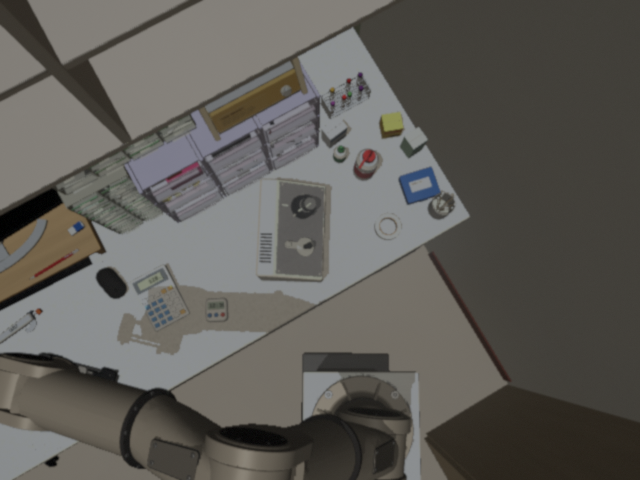

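```bash
python3 - <<'E'
import cv2
s=cv2.imread("pics/s0.png");t=cv2.imread("pics/t0.png")
cv2.imwrite("pics/s0z.png",cv2.resize(s[190:310,210:345],None,fx=5.5,fy=5,interpolation=2)[:600,:800] if 0 else cv2.resize(s[190:310,210:345],None,fx=5,fy=5,interpolation=2))
cv2.imwrite("pics/t0z.png",cv2.resize(t[170:290,245:345],None,fx=5,fy=5,interpolation=2))
E
```

```text
(no output)
```

View pics/s0z.png

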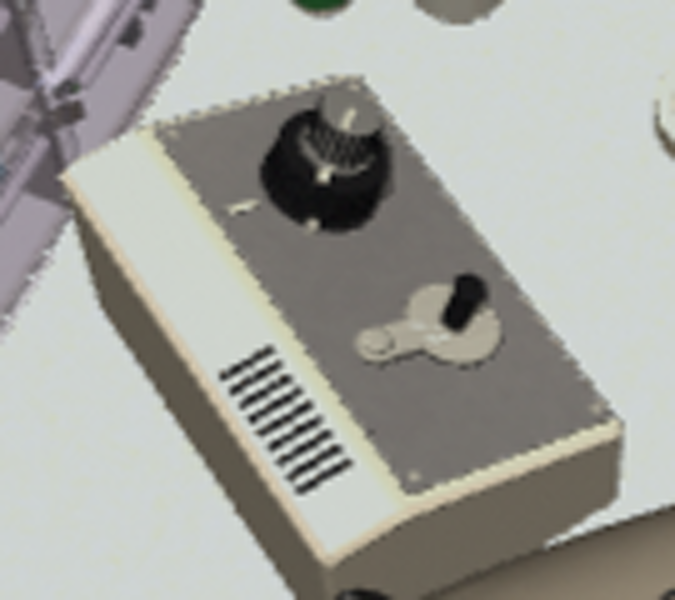

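View pics/t0z.png

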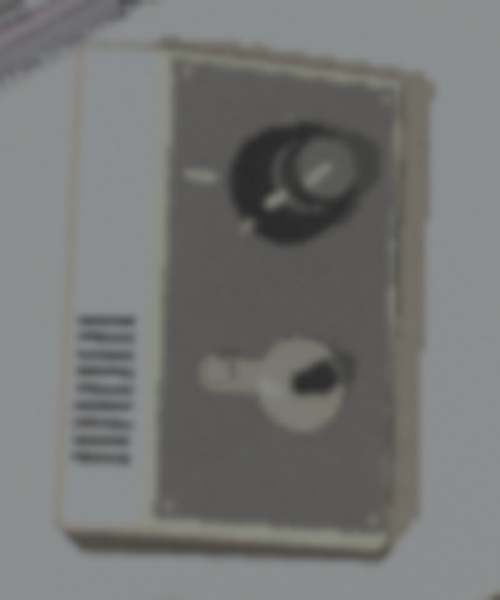

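```bash
python3 - <<'E'
from h import *
from scipy.optimize import least_squares
a=cap("side");b=cap("top")
T={'index':(200,177),'pin':(215,372),'ktop':(327,165),'TL':(172,57),'TR':(395,83),'BR':(388,527),'BL':(153,517),'peg':(317,376)}
S={'index':(243,207),'pin':(377,343),'ktop':(352,110),'TL':(152,128),'TR':(362,82),'BR':(620,425),'BL':(405,493),'peg':(468,290)}
Q={}
for k in T:
    ps=np.array(S[k])/5+(210,190)-0.4; pt=np.array(T[k])/5+(245,170)-0.4
    Q[k],e=tri(a,ps,b,pt); print(k,Q[k].round(1),round(e,1))
L={'index':(48.5,0,1),'pin':(38,105,10),'ktop':(0,0,57.5)}
def M(y): return R.from_euler('ZY',[y,-24],degrees=True).as_matrix()
def f(p):
    r=[]
    W=lambda l:M(p[0])@np.array(l)+p[1:4]
    for k in L: r+=list(W(L[k])-Q[k])
    # corners: x0 unknown p[4], y0 p[5]
    for k,sx,sy in(('TL',1,-1),('TR',-1,-1),('BR',-1,1),('BL',1,1)):
        r+=list(W((p[4]+65*sx,p[5]+122*sy,0))-Q[k])
    return r
s=least_squares(f,[90,500,200,110,0,60]); print(s.x.round(2)); print(np.round(s.fun.reshape(-1,3),1))
p=s.x
for k in Q: print(k,(M(p[0]).T@(Q[k]-p[1:4])).round(1))
np.save('pose.npy',p)
E
```

```text
index [587.6 208.9 146.5] 0.3
pin [482.4 198.8 153.8] 1.6
ktop [587.7 141.7 176.1] 0.5
TL [650.4 223.8 152.8] 0.7
TR [650.9 103.2  88. ] 6.3
BR [407.8 106.8  78.9] 5.2
BL [408.  230.8 153.1] 1.2
peg [480.6 146.2 154.2] 1.2
[ 88.91 587.27 167.11 122.48  -3.6   57.98]
[[ 0.5  2.1 -3.4]
 [ 0.5  0.9 -6.7]
 [-0.9  2.  -1.1]
 [ 2.  -1.8 -5.4]
 [-0.8 -0.   6.6]
 [-1.7  1.1 15.7]
 [ 0.4 -4.2 -5.7]]
index [48.   0.5  4.9]
pin [ 39.9 105.5  16.5]
ktop [-1.4 -1.  59.3]
TL [ 65.2 -62.    4.2]
TR [-71.3 -64.8  -6. ]
BR [-75.9 178.3 -13.9]
BL [ 67.6 180.4   3.5]
peg [ -8.1 106.2  38.4]
```

```bash
python3 - <<'E'
import cv2
s=cv2.imread("pics/s0.png");t=cv2.imread("pics/t0.png")
t=cv2.convertScaleAbs(t,alpha=1.5,beta=0)
cv2.imwrite("pics/s0a.png",cv2.resize(s[195:275,232:322],None,fx=7,fy=7,interpolation=0))
cv2.imwrite("pics/t0a.png",cv2.resize(t[175:255,270:335],None,fx=7,fy=7,interpolation=0))
E
```

```text
(no output)
```

View pics/s0a.png

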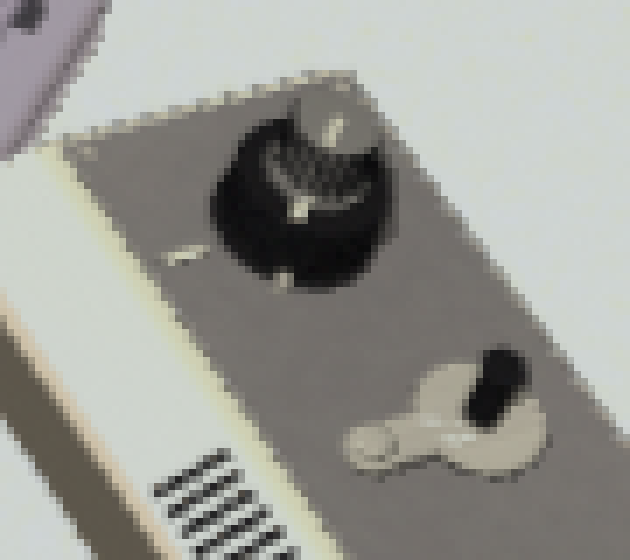

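View pics/t0a.png

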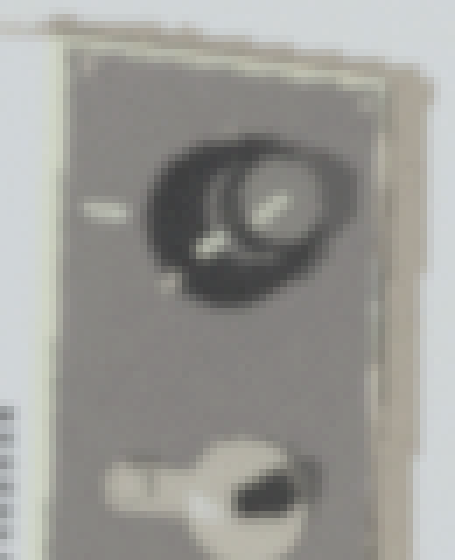

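```bash
cat > fit.py <<'E'
from h import *
from scipy.optimize import least_squares
a=cap("side");b=cap("top")
sz=lambda x,y:np.array([x/7+232-.5+.0,y/7+195-.5]); tz=lambda x,y:np.array([x/7+270-.5,y/7+175-.5])
T={'index':tz(106,211),'pin':tz(126,486),'ktop':tz(282,200),'TL':tz(70,42),'sTL':tz(88,63),'sTR':tz(368,100),'peg':tz(282,491),'sBL':np.array([168,505])/5+(245-.4,170-.4),'sBR':np.array([373,519])/5+(245-.4,170-.4)}
S={'index':sz(187,256),'pin':sz(371,446),'ktop':sz(335,120),'TL':sz(62,147),'sTL':sz(88,155),'sTR':sz(342,88),'peg':sz(503,364),'sBL':np.array([413,477])/5+(210-.4,190-.4),'sBR':np.array([597,410])/5+(210-.4,190-.4)}
Q={}
for k in T:
    Q[k],e=tri(a,S[k],b,T[k]); print(k,Q[k].round(1),round(e,1))
def M(y): return R.from_euler('ZY',[y,-24],degrees=True).as_matrix()
L={'index':(48.5,0,1),'pin':(38,105,10),'ktop':(0,0,57.5)}
def f(p,fz=None):
    r=[]
    z=p[3] if fz is None else fz
    W=lambda l:M(p[0])@np.array(l)+[p[1],p[2],z]
    l=dict(L)
    for k,sx,sy in(('sTL',1,-1),('sTR',-1,-1),('sBR',-1,1),('sBL',1,1)): l[k]=(p[4]+p[6]*sx,p[5]+p[7]*sy,0)
    for k in l:
        r+=list(proj(a,W(l[k]))[0]-S[k]); r+=list(proj(b,W(l[k]))[0]-T[k])
    return r
for fz in(None,119):
    s=least_squares(f,[90,587,167,119,0,60,57,114],kwargs=dict(fz=fz)); p=s.x
    if fz: p[3]=fz
    print(p.round(2)); print(np.round(s.fun.reshape(-1,4),1))
    for k in Q: print(k,(M(p[0]).T@(Q[k]-p[1:4])).round(1))
E
python3 fit.py
```

```text
index [588.8 208.7 144.3] 0.3
pin [482.9 199.4 153.3] 0.7
ktop [586.8 143.  178. ] 1.5
TL [652.9 222.5 146.9] 1.5
sTL [645.5 216.  145. ] 1.0
sTR [643.4 109.6  96.9] 0.7
peg [482.3 142.7 153. ] 2.0
sBL [414.1 223.  150.6] 0.0
sBR [411.6 116.5 100.7] 1.0
[ 88.41 587.8  165.56 124.49  -0.95  59.58  58.12 115.05]
[[-0.4 -0.1 -0.2 -0.1]
 [-0.1  0.5  0.3  0. ]
 [ 0.5 -0.   0.1 -0.3]
 [-0.2 -0.3 -0.   0.2]
 [-0.  -0.2 -0.1  0.4]
 [-0.2 -0.1  0.2  0.1]
 [ 0.   0.2  0.2 -0.1]]
index [47.5  0.2  0.6]
pin [ 40.  105.8  13.8]
ktop [ 1.1  0.4 58.1]
TL [ 62.8 -63.5  -3.4]
sTL [ 55.8 -56.3  -2.4]
sTR [-60.9 -57.1  -3. ]
peg [-11.9 104.8  36.6]
sBL [ 58.6 175.2   2.4]
sBR [-58.9 174.8   0.2]
[ 88.43 589.65 164.87 119.    -0.74  59.76  58.34 115.46]
[[-0.3  0.3  0.1 -0.4]
 [-0.2  0.8  0.7 -0.4]
 [ 0.5  0.5  0.4 -0.5]
 [-0.3  0.1  0.2 -0.1]
 [-0.1  0.2  0.1  0.1]
 [-0.3  0.4  0.4 -0.2]
 [-0.1  0.7  0.5 -0.4]]
index [50.3  2.   5.3]
pin [ 42.8 107.6  18.5]
ktop [ 3.9  2.3 62.8]
TL [ 65.6 -61.7   1.4]
sTL [ 58.6 -54.4   2.4]
sTR [-58.1 -55.2   1.7]
peg [ -9.1 106.7  41.3]
sBL [ 61.5 177.1   7.2]
sBR [-56.1 176.7   4.9]
```

```bash
cat >> h.py <<'E'
YAW,O=88.41,np.array([587.8,165.6,124.5])
def M(y=None): return R.from_euler('ZY',[YAW if y is None else y,-24],degrees=True).as_matrix()
def W(l): return M()@np.array(l,float)+O
def tool():
    o=manip.observe(); return np.array(o['tool_pos']),R.from_euler('xyz',o['ee_rot'],degrees=True).as_matrix(),o
def goto(Pw,jaw=None):
    "shift in tool axes to world TCP Pw; jaw= world angle deg wanted for tool y (mod 180)"
    p,Rm,o=tool(); d=Rm.T@(np.array(Pw)-p)
    ya=np.degrees(np.arctan2(Rm[1,1],Rm[0,1])); r=None
    if jaw is not None:
        dl=(jaw-ya+90)%180-90      # world ccw turn
        r=np.radians(dl)*np.sign(Rm[2,0])
    print('tcp',p.round(1),'jaw',round(ya,1),'shift',d.round(1),'turn',None if r is None else round(r,3))
def st():
    p,Rm,o=tool(); print(round(o['t'],2),p.round(1),'face',(M().T@(p-O)).round(1),'jaw',round(np.degrees(np.arctan2(Rm[1,1],Rm[0,1])),1),'F',np.round(o['ft_force'],1),'M',np.round(o['moment'],2),'w',round(o['gripper_width'],1),'q',np.round(o['joint_pos'],0))
E
python3 - <<'E'
from h import *
st(); print(tool()[1].round(3))
print(W((-10,70,20)),W((-10,105,38)),W((0,0,16)))
goto([500,160,260],178.4)
goto([159,655,260])
E
```

```text
0.3 [159.6 655.7 205.2] face [ 469.5  441.6 -120.7] jaw 76.3 F [-0.1 -0.3 -0.5] M [ 0.02  0.01 -0.02] w 94.0 q [-85.  24.   4.  92.  -2.  64.  -4.]
[[-0.     0.237  0.972]
 [-0.001  0.972 -0.237]
 [-1.    -0.001  0.   ]]
[517.347753   150.27876419 138.70354272] [482.15808468 143.93147457 155.14736096] [587.61942733 159.09471938 139.11672732]
tcp [159.6 655.7 205.2] jaw 76.3 shift [ -54.6 -401.1  448. ] turn 1.36
tcp [159.6 655.7 205.2] jaw 76.3 shift [-54.8  -0.8  -0.5] turn None
```

```bash
python3 -m crank '[[[-25,-20,20,0],[-50,-45,50,0],[-55,-70,80,0],[-55,-95,108,0],[-55,-120,136,0]]]' 0.9 20
python3 -m crank '[[[0,-27,30,0],[0,-54,60,0],[0,-81,90,0],[0,-108,120,0],[0,-135,150,0]]]'
python3 -c "from h import *;st();goto([500,160,260],178.4)"
```

```text
t: 0.72
tool_pos: [264.6, 505.4, 261.2]
ee_rot: [82.7, 89.9, 69.0]
ft_force: [0.4, 0.6, -0.4]
gripper_width: 64.3
t: 1.13
tool_pos: [377.9, 338.6, 260.7]
ee_rot: [91.9, 90.0, 78.2]
ft_force: [0.8, 0.2, 0.0]
gripper_width: 30.7
1.13 [377.9 338.6 260.7] face [208.  214.6  56.5] jaw 76.3 F [0.8 0.2 0. ] M [ 0.03 -0.01 -0.01] w 30.7 q [-63.   5.  15. 110.  -2.  65.  29.]
tcp [377.9 338.6 260.7] jaw 76.3 shift [   0.6 -144.6  160.8] turn 1.36
```

```bash
python3 -m crank '[[[0,-27,30,0.12],[0,-54,60,0.24],[0,-81,90,0.36],[0,-108,120,0.48],[0,-135,150,0.6]]]' 0.9 20
python3 -m crank '[[[0,0,0,0.12],[0,0,0,0.24],[0,0,0,0.36],[0,0,0,0.48],[0,0,0,0.6]]]'
python3 -c "
from h import *;st();goto([500,160,260],178.4);goto(W((-10,72,60)))
a=cap('side','pics/s1.png');b=cap('top','pics/t1.png')"
```

```text
t: 1.55
tool_pos: [491.8, 171.8, 260.8]
ee_rot: [98.7, 90.0, 50.3]
ft_force: [0.2, 1.0, 0.3]
gripper_width: 4.6
t: 1.97
tool_pos: [491.0, 173.6, 260.5]
ee_rot: [177.3, 90.0, 94.5]
ft_force: [-0.3, 0.7, 0.5]
gripper_width: 4.6
1.97 [491.  173.6 260.5] face [ 60.2  97.  122.1] jaw 7.2 F [-0.3  0.7  0.5] M [-0.04  0.05 -0.  ] w 4.6 q [-54.   7.  30. 109.  -4.  65. -15.]
tcp [491.  173.6 260.5] jaw 7.2 shift [ 0.5  7.2 14.6] turn 0.154
tcp [491.  173.6 260.5] jaw 7.2 shift [85.3 18.7 42.2] turn None
```

View pics/s1.png

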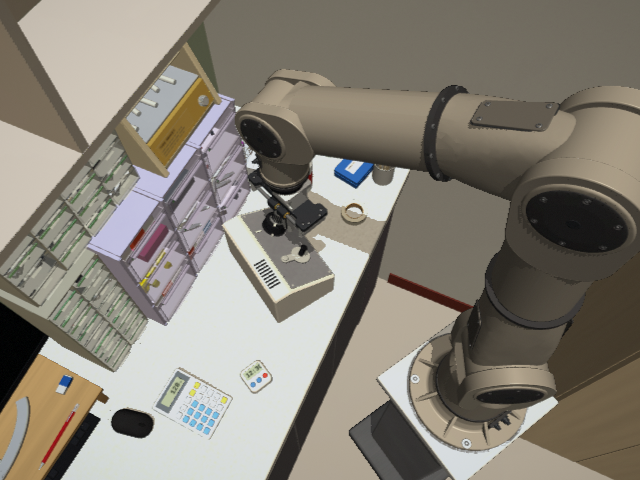

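View pics/t1.png

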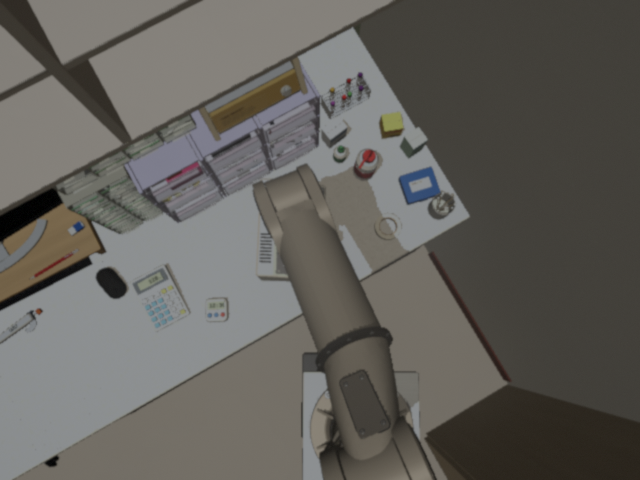

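```bash
python3 -c "
from h import *
a=cap('side');print(proj(a,tool()[0]))
cv2.imwrite('pics/s1z.png',cv2.resize(a[0][170:270,225:345,::-1],None,fx=6,fy=6,interpolation=2))"
```

```text
[[289.39681438 228.25637988]]
```

View pics/s1z.png

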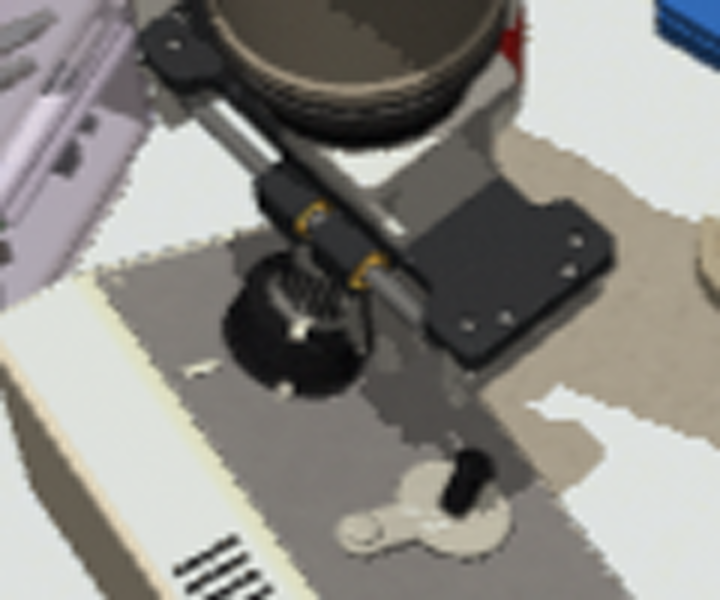

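```bash
python3 -c "
from h import *;goto(W((-13,62,80)),178.4)"
```

```text
tcp [491.  173.8 260.5] jaw 7.7 shift [68.2 26.5 54.9] turn 0.163
```

```bash
python3 -m crank '[[[10,9,18,0.08],[20,18,36,0.163],[34,26.5,55,0.163],[51,26.5,55,0.163],[68,26.5,55,0.163]]]' 1 20
python3 -c "
from h import *;st();goto(W((-13,62,80)),178.4);goto(W((-13,62,18)),178.4)"
```

```text
t: 2.53
tool_pos: [525.1, 121.5, 192.0]
ee_rot: [86.3, 90.0, -5.3]
ft_force: [0.6, 0.8, -0.3]
gripper_width: 0.6
2.53 [525.1 121.5 192. ] face [-14.4  61.4  80.2] jaw -1.6 F [ 0.6  0.8 -0.3] M [-0.05  0.04  0.02] w 0.6 q [-48.  14.  33. 112.  -9.  57. -12.]
tcp [525.1 121.5 192. ] jaw -1.6 shift [-0.3 -0.6 -1.4] turn 0.0
tcp [525.1 121.5 192. ] jaw -1.6 shift [ 56.3  -0.6 -26.6] turn 0.0
```

```bash
python3 -m crank '[[[14,0,-7,0],[28,0,-14,0],[40,0,-20,0],[50,0,-24,0],[56,0,-26,0]]]'
python3 -m crank '[[[0,-3,0,0],[0,-6,0,0],[0,-9,0,0],[0,-12,0,0],[0,-15,0,0]]]'
python3 -c "
from h import *;st();a=cap('side')
cv2.imwrite('pics/s2z.png',cv2.resize(a[0][170:270,225:345,::-1],None,fx=6,fy=6,interpolation=2))"
```

```text
t: 2.95
tool_pos: [525.0, 149.2, 135.3]
ee_rot: [-61.5, 89.9, -153.1]
ft_force: [0.5, 0.3, 0.1]
gripper_width: 0.4
t: 3.37
tool_pos: [510.2, 149.1, 137.1]
ee_rot: [132.9, 89.9, 41.1]
ft_force: [-1.1, 0.2, 1.1]
gripper_width: 0.7
3.37 [510.2 149.1 137.1] face [-11.9  77.1  19.1] jaw -1.8 F [-1.1  0.2  1.1] M [-0.13  0.01 -0.03] w 0.7 q [-49.  17.  31. 116. -11.  50. -14.]
```

View pics/s2z.png

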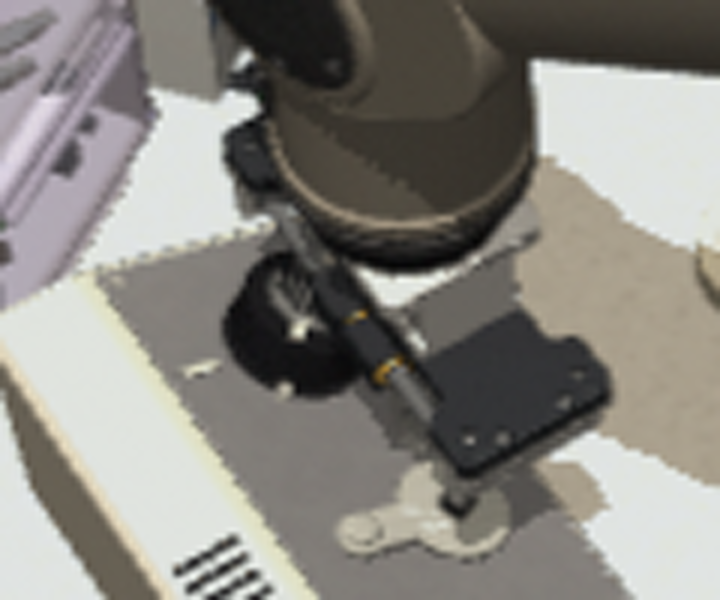

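```bash
python3 -m crank '[[[0,-4,0,0],[-0.2,-8,-0.4,0],[-0.4,-12,-0.6,0],[-0.5,-16,-1,0],[-0.7,-20,-1.5,0]]]'
python3 -m crank '[[[-0.1,-4,-0.4,0],[-0.4,-8,-1,0],[-0.6,-12,-1.5,0],[-1,-16,-2.4,0],[-1.4,-20,-3.5,0]]]'
python3 -c "
from h import *;st();a=cap('side')
cv2.imwrite('pics/s3z.png',cv2.resize(a[0][190:290,245:365,::-1],None,fx=6,fy=6,interpolation=2))"
```

```text
t: 3.83
tool_pos: [490.1, 151.2, 137.2]
ee_rot: [68.6, 90.0, -23.2]
ft_force: [1.6, -1.2, -0.3]
gripper_width: 0.4
t: 4.25
tool_pos: [470.5, 155.8, 138.8]
ee_rot: [121.0, 89.9, 29.2]
ft_force: [4.1, 2.2, 1.7]
gripper_width: 0.7
4.25 [470.5 155.8 138.8] face [ -6.1 117.   18.4] jaw -1.8 F [4.1 2.2 1.7] M [ 0.47 -0.89 -0.06] w 0.7 q [-53.  13.  31. 120.  -9.  49. -18.]
```

View pics/s3z.png

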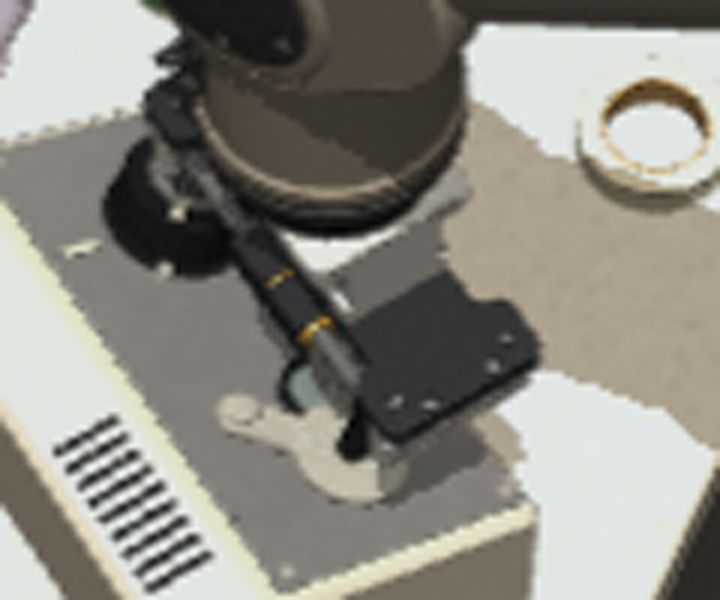

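```bash
python3 -m crank '[[[-0.8,-4.5,-1.9,0],[-1.6,-9,-3.7,0],[-3,-13,-6.7,0],[-4.5,-18,-10,0],[-6,-21,-13.5,0]]]'
python3 -m crank '[[[-1,-2,-2,0],[-2,-4,-4,0],[-3,-5,-6,0],[-4,-6,-8.5,0],[-4,-6,-8.5,0]]]'
python3 -c "
from h import *;st();a=cap('side')
cv2.imwrite('pics/s4z.png',cv2.resize(a[0][190:290,245:365,::-1],None,fx=6,fy=6,interpolation=2))"
```

```text
t: 4.72
tool_pos: [456.0, 173.0, 147.0]
ee_rot: [115.6, 89.2, 23.8]
ft_force: [43.5, 15.6, -15.3]
gripper_width: 0.2
t: 5.13
tool_pos: [454.4, 181.5, 151.6]
ee_rot: [109.1, 88.8, 17.2]
ft_force: [61.7, 14.3, -32.4]
gripper_width: 0.5
5.13 [454.4 181.5 151.6] face [ 22.1 133.8  19.8] jaw -1.8 F [ 61.7  14.3 -32.4] M [  2.92 -14.45  -0.58] w 0.5 q [-56.  11.  30. 121.  -7.  49. -24.]
```

View pics/s4z.png

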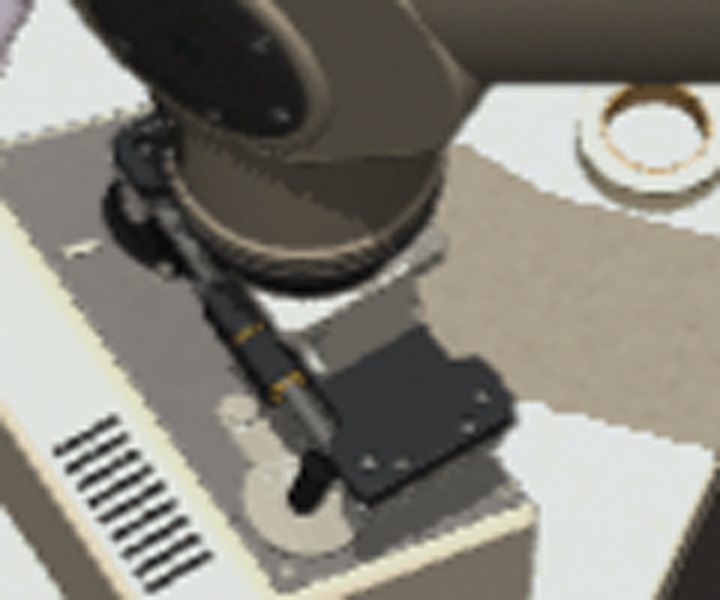

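```bash
python3 -m crank '[[[0,5,0,0],[0,10,0,0],[0,18,0,0],[-8,22,0,0],[-20,24,0,0]]]'
python3 -c "
from h import *;st();a=cap('side');print([proj(a,W(p))[0].round(1) for p in [(38,105,10),(-10,105,38),(38-48*np.cos(1.2),105+48*np.sin(1.2),38)]])
cv2.imwrite('pics/s5z.png',cv2.resize(a[0][190:290,245:365,::-1],None,fx=6,fy=6,interpolation=2))"
```

```text
t: 5.6
tool_pos: [467.7, 176.7, 168.1]
ee_rot: [-47.3, 89.8, -139.1]
ft_force: [-0.7, 0.1, -0.3]
gripper_width: 0.3
5.6 [467.7 176.7 168.1] face [ 24.8 120.4  36.7] jaw -1.8 F [-0.7  0.1 -0.3] M [-0.09  0.08  0.01] w 0.3 q [-55.  11.  31. 118.  -7.  53. -22.]
[array([284.4, 258.7]), array([303.4, 246.5]), array([303.6, 263.5])]
```

View pics/s5z.png

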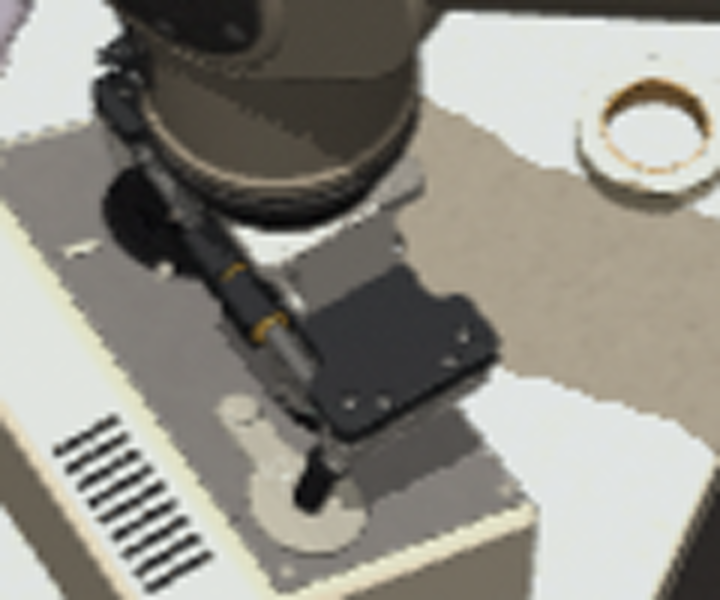

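```bash
python3 -c "
from h import *
a=cap('side')
for z,h in(((308,512),10),((240,408),10)):
  p=M().T@(plane(a,(z[0]/6+245-.4,z[1]/6+190-.4),W((0,0,h)),M()[:,2])-O);print(p.round(1),np.arctan2(p[1]-105,38-p[0]))
for th in(1,1.2,1.35): print(th,(proj(a,W((38-48*np.cos(th),105+48*np.sin(th),10)))-(245,190))*6)"
```

```text
[ 38.  157.3  10. ] 1.5711008524766932
[ 35.5 102.3  10. ] -0.8158926953234407
1 [[339.85933442 469.26201724]]
1.2 [[329.26781735 483.18515491]]
1.35 [[318.76209087 491.87413105]]
```

```bash
python3 -m crank '[[[-15,3,0,0],[-30,6,0,0],[-45,9,0,0],[-60,12,0,0],[-75,15,0,0]]]' -1
python3 -c "
from h import *
b=cv2.imread('pics/t0.png');cam=cap('top')
tz=lambda x,y:np.array([x/7+270-.5,y/7+175-.5])
sz=lambda x,y:np.array([x/7+232-.5,y/7+195-.5])
sc=cap('side')
for n,c,px,h in(('post?',cam,tz(170,282),4),('post?s',sc,sz(284,280),4),('ptr',cam,tz(212,243),30.5),('ptrs',sc,sz(299,208),30.5)):
  p=M().T@(plane(c,px,W((0,0,h)),M()[:,2])-O);print(n,p.round(1),np.hypot(*p[:2]).round(1),'cw ang',-np.arctan2(p[1],p[0]).round(3))
st();goto(W((0,0,75)),178.4)
p=O+M()@[0,0,16];print(p)"
```

```text
t: 6.12
tool_pos: [482.7, 176.8, 244.0]
ee_rot: [-70.8, 89.9, -162.6]
ft_force: [-0.3, -0.6, 0.4]
gripper_width: 30.2
post? [22.  25.1  4. ] 33.4 cw ang -0.85
post?s [20.7 24.   4. ] 31.7 cw ang -0.858
ptr [16.4 14.  30.5] 21.5 cw ang -0.709
ptrs [16.6 13.6 30.5] 21.5 cw ang -0.683
6.22 [483.9 177.2 245.2] face [ 57.1 104.1 106.7] jaw -1.8 F [0.5 0.7 0.4] M [-0.06  0.08 -0.07] w 38.4 q [-56.   7.  32. 111.  -4.  63. -24.]
tcp [483.9 177.2 245.2] jaw -1.8 shift [ 52.3 104.2  39. ] turn -0.003
[587.61942733 159.09471938 139.11672732]
```

```bash
python3 -c "
from h import *;p=W((0,0,20));print(p);p[2]=200;goto(p,178.4)"
```

```text
[587.57428416 157.46839923 142.77090915]
tcp [483.9 177.2 245.2] jaw -1.8 shift [ 45.4 104.1  16.6] turn -0.003
```

```bash
python3 -m crank '[[[0,25,4,0],[0,52,8,0],[0,80,12,0],[10,104,16.6,0],[25,104,16.6,0]]]' -1
python3 -c "
from h import *;st();p=W((0,0,20));p[2]=160;goto(p,178.4)
a=cap('side')
cv2.imwrite('pics/s6z.png',cv2.resize(a[0][190:290,215:335,::-1],None,fx=6,fy=6,interpolation=2))"
```

```text
t: 6.63
tool_pos: [590.0, 155.7, 217.9]
ee_rot: [60.3, 89.9, -31.6]
ft_force: [-0.8, 0.2, -0.8]
gripper_width: 71.9
6.63 [590.  155.7 217.9] face [29.  -2.4 89.3] jaw -1.9 F [-0.8  0.2 -0.8] M [-0.14  0.09 -0.  ] w 71.9 q [-47.  20.  33. 101. -12.  62. -11.]
tcp [590.  155.7 217.9] jaw -1.9 shift [57.9 -2.6 -1.7] turn -0.005
```

View pics/s6z.png

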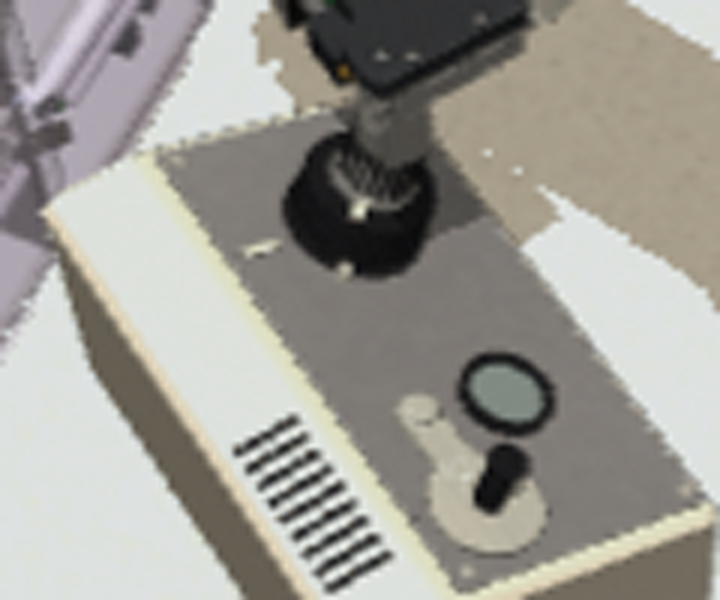

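```bash
python3 -m crank '[[[0,-2.6,-1.7,0],[0,-2.6,-1.7,0],[10,-2.6,-1.7,0],[20,-2.6,-1.7,0],[32,-2.6,-1.7,0]]]' -1
python3 -m crank '[[[8,0,0,0],[16,0,0,0],[24,0,0,0],[32,0,0,0],[36,0,0,0]]]'
python3 -c "
from h import *;st();p=W((0,0,20));p[2]=140;goto(p,178.4)"
```

```text
t: 7.1
tool_pos: [583.9, 159.4, 186.3]
ee_rot: [141.3, 89.9, 49.6]
ft_force: [0.5, 0.3, 0.2]
gripper_width: 93.7
t: 7.52
tool_pos: [583.7, 158.8, 149.3]
ee_rot: [-57.0, 89.9, -148.8]
ft_force: [-0.1, -0.5, 0.0]
gripper_width: 94.1
7.52 [583.7 158.8 149.3] face [ 3.8  3.9 25.5] jaw -1.8 F [-0.1 -0.5  0. ] M [-0.09  0.08 -0.  ] w 94.1 q [-46.  24.  32. 106. -15.  55.  -9.]
tcp [583.7 158.8 149.3] jaw -1.8 shift [9.3 3.9 1.2] turn -0.003
```

```bash
python3 -m crank '[[[2,2,0.5,0],[4,4,1.2,0],[6,4,1.2,0],[8,4,1.2,0],[8,4,1.2,0]]]'
python3 -m crank '[[[1.5,0,0,0],[3,0,0,0],[4.5,0,0,0],[6,0,0,0],[6,0,0,0]]]'
python3 -c "
from h import *;st()"
```

```text
t: 7.93
tool_pos: [588.0, 157.6, 142.4]
ee_rot: [-57.4, 90.0, -149.2]
ft_force: [-0.4, 1.0, -0.6]
gripper_width: 93.8
t: 8.35
tool_pos: [587.9, 157.6, 136.3]
ee_rot: [-60.9, 90.0, -152.7]
ft_force: [-0.6, -0.4, 0.6]
gripper_width: 94.0
8.35 [587.9 157.6 136.3] face [-2.5 -0.3 14. ] jaw -1.8 F [-0.6 -0.4  0.6] M [-0.09  0.06  0.04] w 94.0 q [-45.  25.  31. 106. -16.  54.  -9.]
```

```bash
python3 -m crank '[[[2,0,0,0],[4,0,0,0],[6,0,0,0],[7,0,0,0],[8,0,0,0]]]'
python3 -m crank '[[[1,0,0,0],[2,0,0,0],[3,0,0,0],[3,0,0,0],[3,0,0,0]]]'
```

```text
t: 8.77
tool_pos: [588.0, 157.6, 128.4]
ee_rot: [-57.1, 90.0, -148.8]
ft_force: [-0.2, 0.0, 1.1]
gripper_width: 93.8
t: 9.18
tool_pos: [588.0, 157.6, 125.6]
ee_rot: [-37.2, 90.0, -129.0]
ft_force: [-0.7, -0.1, 0.2]
gripper_width: 94.0
```

```bash
python3 -m crank '[[[0.7,0,0,0],[1.4,0,0,0],[2,0,0,0],[2,0,0,0],[2,0,0,0]]]'
python3 -m crank '[[[0.7,0,0,0],[1.4,0,0,0],[2,0,0,0],[2,0,0,0],[2,0,0,0]]]'
```

```text
t: 9.6
tool_pos: [588.0, 157.6, 123.6]
ee_rot: [-50.0, 90.0, -141.8]
ft_force: [-0.1, -1.0, 1.2]
gripper_width: 94.1
t: 10.02
tool_pos: [588.2, 157.8, 121.8]
ee_rot: [141.9, 90.0, 50.2]
ft_force: [-0.9, -0.1, 4.2]
gripper_width: 93.9
```

```bash
python3 -m crank '[[[-7,0,0,0],[-14,0,0,-0.1],[-14,0,0,-0.2],[-14,0,0,-0.32],[-14,0,0,-0.42]]]'
python3 -m crank '[[[0,0,0,0],[0,0,0,0],[0,0,0,0],[0,0,0,0],[0,0,0,0]]]' 1 40
python3 -c "
from h import *;st()"
```

```text
t: 10.43
tool_pos: [588.1, 157.6, 136.1]
ee_rot: [49.6, 90.0, -17.8]
ft_force: [0.6, -0.4, -0.1]
gripper_width: 93.7
t: 10.85
tool_pos: [588.0, 157.6, 135.5]
ee_rot: [-52.3, 90.0, -120.1]
ft_force: [0.4, -0.2, 0.5]
gripper_width: 64.0
10.85 [588.  157.6 135.5] face [-2.8 -0.4 13.3] jaw 22.2 F [ 0.4 -0.2  0.5] M [-0.1   0.05  0.02] w 64.0 q [-41.  24.  25. 106. -12.  53.  12.]
```

```bash
python3 -m crank '[[[0,0,0,0],[0,0,0,0],[0,0,0,0]]]' 1 40
python3 -c "
from h import *;st();a=cap('side')
cv2.imwrite('pics/s7z.png',cv2.resize(a[0][190:290,215:335,::-1],None,fx=6,fy=6,interpolation=2))"
```

```text
t: 11.1
tool_pos: [587.6, 157.5, 135.4]
ee_rot: [-94.9, 89.9, -162.6]
ft_force: [-4.1, -1.5, 2.4]
gripper_width: 58.0
11.1 [587.6 157.5 135.4] face [-3.  -0.  13.3] jaw 22.3 F [-4.1 -1.5  2.4] M [-0.39  1.17 -0.16] w 58.0 q [-41.  24.  25. 106. -12.  53.  13.]
```

View pics/s7z.png

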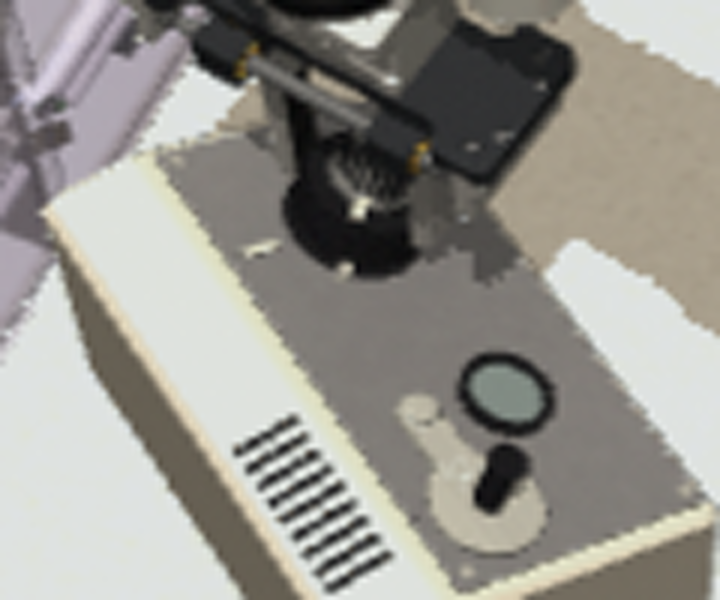

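```bash
python3 -m crank '[[[0,0,0,0.08],[0,0,0,0.16],[0,0,0,0.24],[0,0,0,0.32],[0,0,0,0.4]]]'
python3 -m crank '[[[0,0,0,0.08],[0,0,0,0.16],[0,0,0,0.24],[0,0,0,0.32],[0,0,0,0.4]]]'
python3 -c "
from h import *;st();a=cap('side')
cv2.imwrite('pics/s8z.png',cv2.resize(a[0][190:290,215:335,::-1],None,fx=6,fy=6,interpolation=2))"
```

```text
t: 11.57
tool_pos: [587.4, 158.1, 135.1]
ee_rot: [-91.9, 89.9, 177.3]
ft_force: [-0.9, 2.6, -7.2]
gripper_width: 57.0
t: 11.98
tool_pos: [587.5, 157.5, 135.7]
ee_rot: [-49.2, 89.9, -162.9]
ft_force: [-6.7, -5.9, 14.0]
gripper_width: 57.6
11.98 [587.5 157.5 135.7] face [-2.9  0.  13.5] jaw -23.7 F [-6.7 -5.9 14. ] M [-0.7   3.56  0.98] w 57.6 q [-49.  26.  36. 106. -19.  54. -28.]
```

View pics/s8z.png

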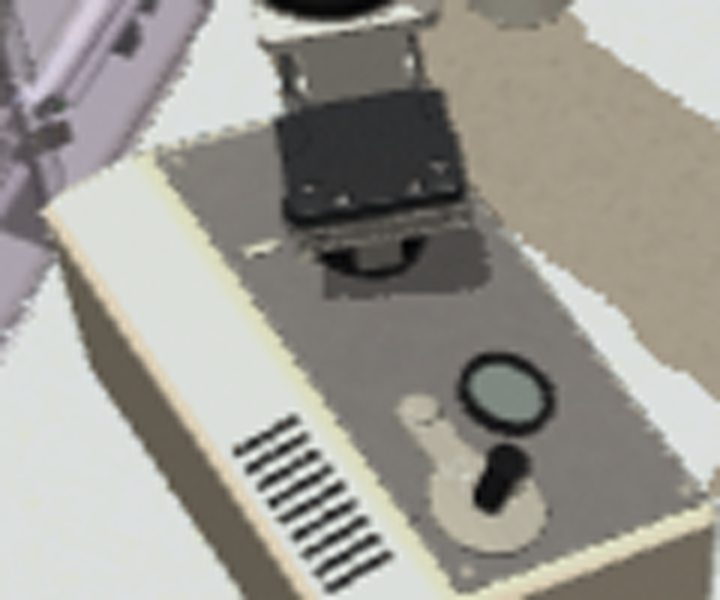

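```bash
python3 -m crank '[[[0,0,0,0],[0,0,0,0],[0,0,0,0],[0,0,0,-0.08],[0,0,0,-0.2]]]' -0.7
python3 -m crank '[[[0,0,0,-0.12],[0,0,0,-0.24],[0,0,0,-0.36],[0,0,0,-0.48],[0,0,0,-0.6]]]' 
python3 -c "
from h import *;st();a=cap('side')
cv2.imwrite('pics/s9z.png',cv2.resize(a[0][190:290,215:335,::-1],None,fx=6,fy=6,interpolation=2))"
```

```text
t: 12.45
tool_pos: [588.2, 157.8, 135.5]
ee_rot: [61.3, 90.0, -40.7]
ft_force: [-0.2, -0.1, -0.6]
gripper_width: 79.9
t: 12.87
tool_pos: [588.3, 157.7, 135.6]
ee_rot: [85.8, 90.0, 18.4]
ft_force: [0.2, 0.1, -0.6]
gripper_width: 79.9
12.87 [588.3 157.7 135.6] face [-2.7 -0.7 13.4] jaw 22.6 F [ 0.2  0.1 -0.6] M [-0.07  0.08 -0.02] w 79.9 q [-40.  24.  25. 106. -12.  53.  13.]
```

View pics/s9z.png

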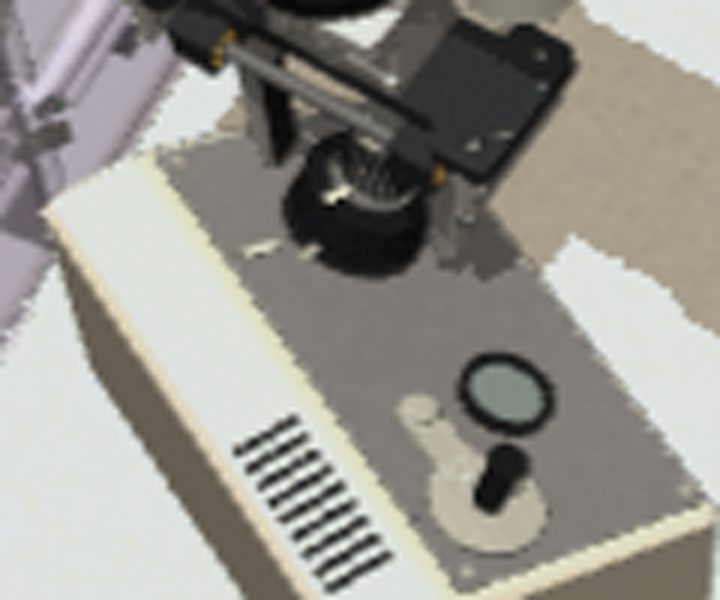

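```bash
cat >> h.py <<'E'
O[2]=123.5
def ang(c,px,h):
  p=M().T@(plane(c,px,W((0,0,h)),M()[:,2])-O);print(p.round(1),'r',np.hypot(*p[:2]).round(1),'cw',-np.arctan2(p[1],p[0]).round(3))
E
python3 -c "
from h import *
a=cap('side')
z=lambda x,y:(x/6+215-.4,y/6+190-.4)
ang(a,z(310,250),4);ang(a,z(337,195),30.5)
ang(a,z(344,270),4);ang(a,z(358,209),30.5)
"
```

```text
[29.4  9.2  4. ] r 30.8 cw -0.303
[21.2  4.  30.5] r 21.6 cw -0.186
[21.  23.6  4. ] r 31.6 cw -0.843
[16.6 13.6 30.5] r 21.5 cw -0.687
```

```bash
python3 -m crank '[[[0,0,0,-0.06],[0,0,0,-0.1],[0,0,0,-0.1],[0,0,0,-0.1],[0,0,0,-0.1]]]' 1 60
python3 -m crank '[[[0,0,0,0.03],[0,0,0,0.1],[0,0,0,0.18],[0,0,0,0.26],[0,0,0,0.34]]]'
python3 -m crank '[[[0,0,0,0.08],[0,0,0,0.16],[0,0,0,0.24],[0,0,0,0.32],[0,0,0,0.4]]]'
python3 -m crank '[[[0,0,0,0.06],[0,0,0,0.12],[0,0,0,0.18]]]'
python3 -c "
from h import *;st();a=cap('side')
cv2.imwrite('pics/s10z.png',cv2.resize(a[0][190:290,215:335,::-1],None,fx=6,fy=6,interpolation=2))"
```

```text
t: 13.38
tool_pos: [587.7, 157.3, 135.5]
ee_rot: [-91.1, 90.0, -153.3]
ft_force: [-3.4, -2.6, 2.6]
gripper_width: 57.5
t: 13.8
tool_pos: [587.3, 157.1, 135.5]
ee_rot: [-74.2, 89.9, -156.0]
ft_force: [-1.4, 1.7, -4.9]
gripper_width: 56.6
t: 14.22
tool_pos: [587.6, 158.3, 135.0]
ee_rot: [-58.1, 89.9, -162.7]
ft_force: [0.3, -1.2, 0.9]
gripper_width: 57.0
t: 14.47
tool_pos: [587.2, 156.7, 136.1]
ee_rot: [-40.8, 89.9, -155.8]
ft_force: [-12.5, -12.3, 27.0]
gripper_width: 57.1
14.47 [587.2 156.7 136.1] face [-3.   0.4 15.1] jaw -25.0 F [-12.5 -12.3  27. ] M [-1.89  5.43  1.21] w 57.1 q [-49.  26.  37. 106. -19.  54. -29.]
```

View pics/s10z.png

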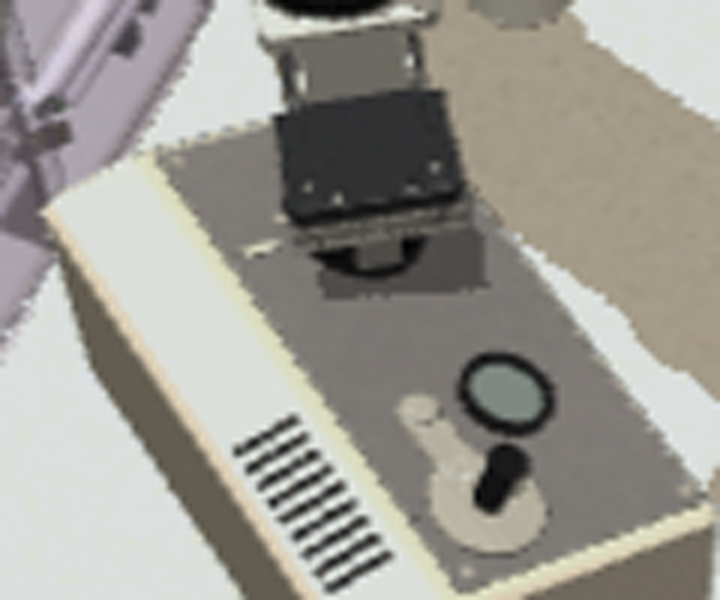

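```bash
python3 -m crank '[[[0,0,0,0],[0,0,0,0],[0,0,0,0],[0,0,0,-0.08],[0,0,0,-0.2]]]' -0.7
python3 -m crank '[[[0,0,0,-0.12],[0,0,0,-0.24],[0,0,0,-0.36],[0,0,0,-0.48],[0,0,0,-0.6]]]' 
python3 -c "
from h import *;st();a=cap('side')
cv2.imwrite('pics/s11z.png',cv2.resize(a[0][190:290,215:335,::-1],None,fx=6,fy=6,interpolation=2))"
```

```text
t: 14.93
tool_pos: [588.1, 158.0, 135.4]
ee_rot: [40.4, 90.0, -62.7]
ft_force: [-1.0, 0.1, -0.9]
gripper_width: 79.8
t: 15.35
tool_pos: [588.2, 157.8, 135.5]
ee_rot: [74.0, 90.0, 5.5]
ft_force: [0.1, 0.1, -0.5]
gripper_width: 79.8
15.35 [588.2 157.8 135.5] face [-2.3 -0.6 14.1] jaw 21.4 F [ 0.1  0.1 -0.5] M [-0.07 -0.01  0.01] w 79.8 q [-41.  24.  25. 106. -12.  53.  12.]
```

View pics/s11z.png

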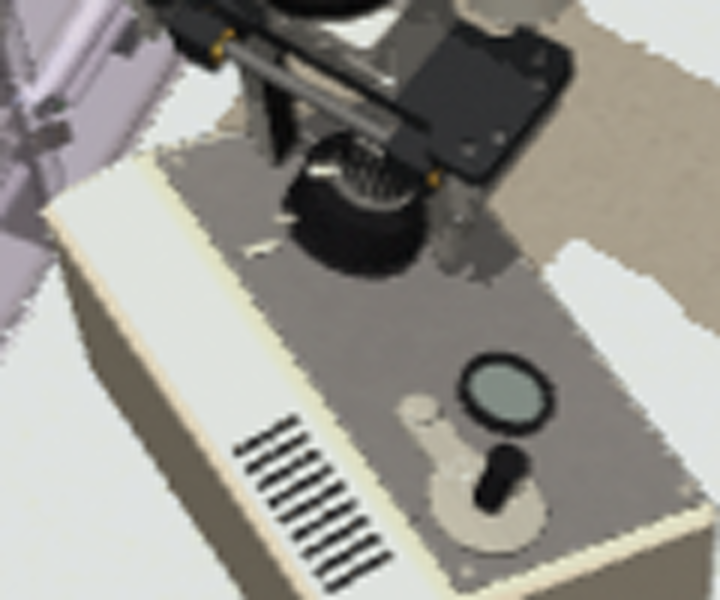

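```bash
python3 -m crank '[[[0,0,0,-0.06],[0,0,0,-0.1],[0,0,0,-0.1],[0,0,0,-0.1],[0,0,0,-0.1]]]' 1 60
python3 -m crank '[[[0,0,0,0.03],[0,0,0,0.1],[0,0,0,0.18],[0,0,0,0.26],[0,0,0,0.34]]]'
python3 -m crank '[[[0,0,0,0.08],[0,0,0,0.16],[0,0,0,0.24],[0,0,0,0.32],[0,0,0,0.36]]]'
python3 -c "
from h import *;st()"
python3 -m crank '[[[0,0,0,0],[0,0,0,0],[0,0,0,0],[0,0,0,-0.08],[0,0,0,-0.2]]]' -0.7
python3 -m crank '[[[0,0,0,-0.12],[0,0,0,-0.24],[0,0,0,-0.36],[0,0,0,-0.44],[0,0,0,-0.5]]]' 
python3 -c "
from h import *;st();a=cap('side')
cv2.imwrite('pics/s12z.png',cv2.resize(a[0][190:290,215:335,::-1],None,fx=6,fy=6,interpolation=2))"
```

```text
t: 15.82
tool_pos: [587.7, 157.4, 135.4]
ee_rot: [-94.8, 90.0, -158.1]
ft_force: [-2.8, -1.4, 2.2]
gripper_width: 57.7
t: 16.23
tool_pos: [587.3, 157.3, 135.4]
ee_rot: [-76.3, 89.9, -159.3]
ft_force: [3.8, 9.9, -15.5]
gripper_width: 57.3
t: 16.65
tool_pos: [587.6, 158.6, 134.9]
ee_rot: [-65.2, 89.9, -168.8]
ft_force: [4.3, 2.5, -8.1]
gripper_width: 57.2
16.65 [587.6 158.6 134.9] face [-1.8  0.  13.3] jaw -13.5 F [ 4.3  2.5 -8.1] M [1.16 1.27 1.22] w 57.2 q [-47.  25.  34. 106. -17.  54. -19.]
t: 17.07
tool_pos: [588.1, 157.7, 135.6]
ee_rot: [62.0, 90.0, -29.6]
ft_force: [0.2, -0.4, 0.6]
gripper_width: 79.8
t: 17.48
tool_pos: [588.2, 157.4, 135.8]
ee_rot: [99.9, 90.0, 37.1]
ft_force: [-0.1, -0.2, -0.5]
gripper_width: 79.9
17.48 [588.2 157.4 135.8] face [-2.4 -0.6 14.6] jaw 27.1 F [-0.1 -0.2 -0.5] M [-0.07  0.07  0.04] w 79.9 q [-40.  24.  24. 106. -12.  53.  17.]
```

View pics/s12z.png

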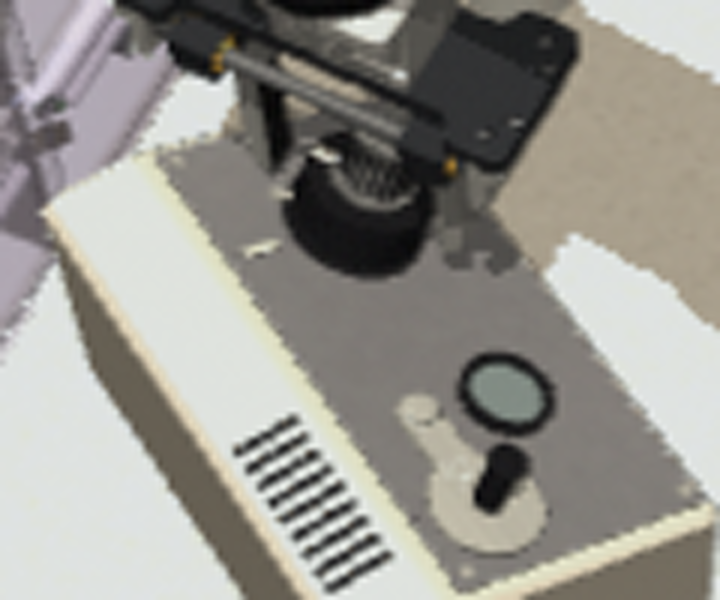

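```bash
python3 -c "
from h import *
a=cap('side')
z=lambda x,y:(x/6+215-.4,y/6+190-.4)
for l,p in(((344,270),(358,209)),((310,250),(337,195)),((287,218),(323,170)),((284,192),(325,156))):
  ang(a,z(*l),4);ang(a,z(*p),30.5)
for th in (.4,.6,.8,1,1.2): print(th,(proj(a,W((33*np.cos(th),-33*np.sin(th),4)))-(214.6,189.6))*6)
"
```

```text
[21.  23.6  4. ] r 31.6 cw -0.843
[16.6 13.6 30.5] r 21.5 cw -0.687
[29.4  9.2  4. ] r 30.8 cw -0.303
[21.2  4.  30.5] r 21.6 cw -0.186
[29.5 -9.6  4. ] r 31.0 cw 0.315
[ 19.4 -10.1  30.5] r 21.9 cw 0.479
[ 22.7 -22.9   4. ] r 32.2 cw 0.789
[ 14.2 -16.8  30.5] r 21.9 cw 0.869
0.4 [[281.24773896 212.97241119]]
0.6 [[280.37506587 201.51670599]]
0.8 [[282.4930392  190.80751127]]
1 [[287.48704441 181.26817021]]
1.2 [[295.1290515  173.26656786]]
```

```bash
python3 -m crank '[[[0,0,0,0],[0,0,0,0],[0,0,0,0],[0,0,0,0],[0,0,0,0]]]' 1 60
python3 -m crank '[[[0,0,0,0.03],[0,0,0,0.1],[0,0,0,0.18],[0,0,0,0.26],[0,0,0,0.34]]]'
python3 -c "
from h import *;st()"
python3 -m crank '[[[0,0,0,0.06],[0,0,0,0.12],[0,0,0,0.18],[0,0,0,0.24],[0,0,0,0.28]]]'
python3 -c "
from h import *;st()"
python3 -m crank '[[[0,0,0,0],[0,0,0,0],[0,0,0,0],[0,0,0,-0.08],[0,0,0,-0.2]]]' -0.7
python3 -m crank '[[[0,0,0,-0.12],[0,0,0,-0.24],[0,0,0,-0.32],[0,0,0,-0.4],[0,0,0,-0.42]]]' 
python3 -c "
from h import *;st();a=cap('side')
cv2.imwrite('pics/s13z.png',cv2.resize(a[0][190:290,215:335,::-1],None,fx=6,fy=6,interpolation=2))"
```

```text
t: 18.0
tool_pos: [587.7, 157.5, 135.5]
ee_rot: [-91.0, 90.0, -154.2]
ft_force: [-4.6, -1.5, 2.7]
gripper_width: 57.6
t: 18.42
tool_pos: [587.3, 157.3, 135.4]
ee_rot: [-78.5, 89.9, -161.4]
ft_force: [-2.0, 0.4, -2.5]
gripper_width: 56.9
18.42 [587.3 157.3 135.4] face [-2.7  0.3 14.3] jaw 7.2 F [-2.   0.4 -2.5] M [0.51 1.91 0.91] w 56.9 q [-43.  24.  28. 106. -14.  53.  -1.]
t: 18.83
tool_pos: [587.6, 159.4, 134.4]
ee_rot: [-108.1, 90.0, 153.2]
ft_force: [8.4, -2.7, -2.8]
gripper_width: 56.8
18.83 [587.6 159.4 134.4] face [-1.3  0.  12.5] jaw -8.7 F [ 8.4 -2.7 -2.8] M [-0.69 -0.26  0.94] w 56.8 q [-46.  25.  32. 106. -16.  53. -15.]
t: 19.25
tool_pos: [588.2, 157.6, 135.7]
ee_rot: [59.0, 90.0, -28.0]
ft_force: [0.2, 0.2, 0.1]
gripper_width: 79.6
t: 19.67
tool_pos: [588.3, 157.4, 135.9]
ee_rot: [97.8, 90.0, 34.9]
ft_force: [-0.3, -0.1, -0.0]
gripper_width: 80.2
19.67 [588.3 157.4 135.9] face [-2.5 -0.7 14.7] jaw 27.1 F [-0.3 -0.1 -0. ] M [-0.07  0.01  0.03] w 80.2 q [-39.  24.  24. 106. -12.  53.  17.]
```

View pics/s13z.png

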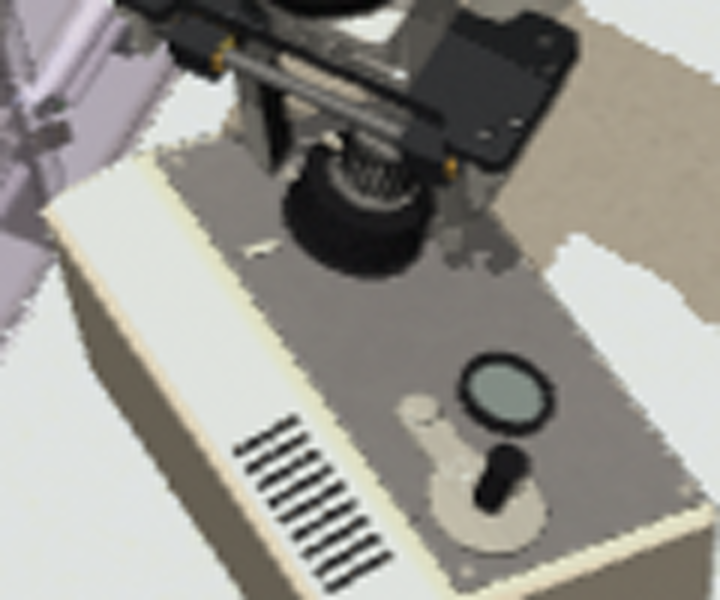

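```bash
python3 -m crank '[[[0,0,0,0],[0,0,0,0],[0,0,0,0],[0,0,0,0],[0,0,0,0]]]' 1 60
python3 -m crank '[[[0,0,0,0.04],[0,0,0,0.1],[0,0,0,0.16],[0,0,0,0.22],[0,0,0,0.28]]]'
python3 -c "
from h import *;st()"
python3 -m crank '[[[0,0,0,0.06],[0,0,0,0.12],[0,0,0,0.18],[0,0,0,0.24],[0,0,0,0.28]]]'
python3 -c "
from h import *;st()"
python3 -m crank '[[[0,0,0,0],[0,0,0,0],[0,0,0,0],[0,0,0,-0.08],[0,0,0,-0.2]]]' -0.7
python3 -m crank '[[[0,0,0,-0.12],[0,0,0,-0.24],[0,0,0,-0.32],[0,0,0,-0.34],[0,0,0,-0.36]]]' 
python3 -c "
from h import *;st();a=cap('side')
z=lambda x,y:(x/6+215-.4,y/6+190-.4)
ang(a,z(292,174),4);ang(a,z(332,142),30.5)
cv2.imwrite('pics/s14z.png',cv2.resize(a[0][200:250,245:315,::-1],None,fx=10,fy=10,interpolation=2))"
```

```text
t: 20.13
tool_pos: [587.7, 157.4, 135.5]
ee_rot: [-92.4, 89.9, -155.5]
ft_force: [-2.7, -1.2, 3.0]
gripper_width: 57.3
t: 20.55
tool_pos: [588.1, 154.1, 136.4]
ee_rot: [-15.3, 89.8, -94.7]
ft_force: [-8.2, -15.6, 16.6]
gripper_width: 57.0
20.55 [588.1 154.1 136.4] face [-5.3 -0.7 16.4] jaw 10.6 F [ -8.2 -15.6  16.6] M [-3.56  1.98  0.39] w 57.0 q [-42.  24.  28. 106. -13.  53.   2.]
t: 20.97
tool_pos: [587.6, 156.1, 136.1]
ee_rot: [-33.1, 89.9, -128.5]
ft_force: [-7.9, -3.1, 14.5]
gripper_width: 57.0
20.97 [587.6 156.1 136.1] face [-3.5 -0.1 15.4] jaw -5.5 F [-7.9 -3.1 14.5] M [-0.52  1.88  0.74] w 57.0 q [-45.  25.  31. 106. -16.  54. -12.]
t: 21.38
tool_pos: [588.1, 157.9, 135.4]
ee_rot: [18.8, 90.0, -64.8]
ft_force: [-0.7, 0.1, 0.3]
gripper_width: 79.7
t: 21.8
tool_pos: [588.2, 157.6, 135.6]
ee_rot: [120.3, 90.0, 57.1]
ft_force: [-0.3, 0.6, -0.9]
gripper_width: 79.5
21.8 [588.2 157.6 135.6] face [-2.4 -0.6 14.3] jaw 26.8 F [-0.3  0.6 -0.9] M [-0.    0.01  0.05] w 79.5 q [-39.  24.  24. 106. -12.  53.  16.]
[ 13.6 -30.8   4. ] r 33.7 cw 1.156
[  6.7 -22.8  30.5] r 23.8 cw 1.286
```

View pics/s14z.png

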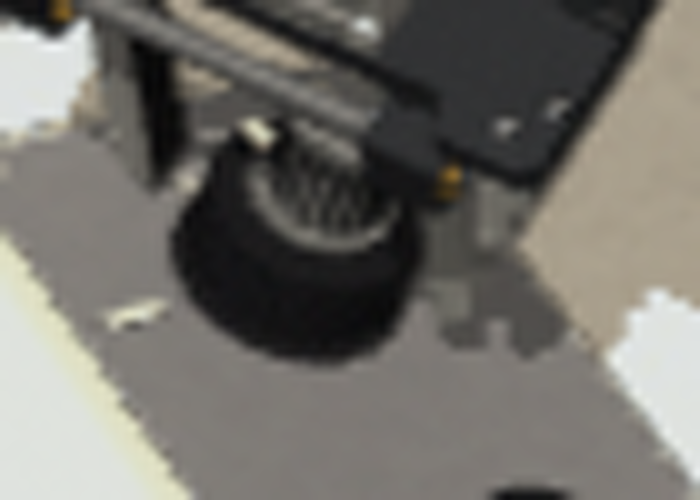

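```bash
python3 -c "
from h import *;p=W((0,0,46));p[2]=161.5;print(p);goto(p,-24)"
```

```text
[587.28085356 146.89731823 161.5       ]
tcp [588.1 157.6 135.6] jaw 26.9 shift [-25.9  -5.6   9.2] turn 0.888
```

```bash
python3 -m crank '[[[-9,0,0,0],[-18,-2,3,0.1],[-26,-5.6,9.2,0.22],[-26,-5.6,9.2,0.34],[-26,-5.6,9.2,0.46]]]'
python3 -m crank '[[[0,0,0,0.12],[0,0,0,0.24],[0,0,0,0.36],[0,0,0,0.43],[0,0,0,0.43]]]' 0
python3 -c "
from h import *;st();p=W((0,0,46));p[2]=161.5;print(p);goto(p,-24)"
```

```text
t: 22.27
tool_pos: [587.7, 146.6, 162.9]
ee_rot: [117.7, 89.9, 27.7]
ft_force: [0.7, 0.8, -0.2]
gripper_width: 79.7
t: 22.68
tool_pos: [587.3, 147.2, 162.1]
ee_rot: [100.3, 90.0, -14.1]
ft_force: [-0.5, 0.2, -0.3]
gripper_width: 50.0
22.68 [587.3 147.2 162.1] face [-1.1  0.  42.7] jaw -24.4 F [-0.5  0.2 -0.3] M [-0.1   0.15 -0.04] w 50.0 q [-48.  24.  36. 105. -17.  56. -29.]
[587.28085356 146.89731823 161.5       ]
tcp [587.3 147.2 162.1] jaw -24.4 shift [0.6 0.1 0.3] turn -0.007
```

Grip the knob gently and turn counter-clockwise.

```bash
python3 -m crank '[[[0.5,0,0,0],[0.5,0,0,0],[0.5,0,0,0],[0.5,0,0,0],[0.5,0,0,0]]]' 1 15
python3 -c "
from h import *;st()"
python3 -m crank '[[[0,0,0,-0.06],[0,0,0,-0.12],[0,0,0,-0.19],[0,0,0,-0.26],[0,0,0,-0.33]]]'
python3 -m crank '[[[0,0,0,-0.07],[0,0,0,-0.14],[0,0,0,-0.21],[0,0,0,-0.28],[0,0,0,-0.35]]]'
python3 -c "
from h import *;st();a=cap('side')
cv2.imwrite('pics/s15z.png',cv2.resize(a[0][200:250,245:315,::-1],None,fx=10,fy=10,interpolation=2))"
```

```text
t: 23.1
tool_pos: [587.7, 146.7, 161.3]
ee_rot: [121.1, 90.0, 7.0]
ft_force: [4.8, 0.0, -0.1]
gripper_width: 33.4
23.1 [587.7 146.7 161.3] face [-1.9 -0.4 42.2] jaw -24.1 F [ 4.8  0.  -0.1] M [-0.2  -0.84  0.11] w 33.4 q [-48.  24.  36. 105. -17.  56. -29.]
t: 23.52
tool_pos: [587.5, 146.7, 161.4]
ee_rot: [115.6, 90.0, 20.6]
ft_force: [2.8, 0.3, 0.5]
gripper_width: 32.3
t: 23.93
tool_pos: [587.1, 146.9, 161.2]
ee_rot: [-164.3, 90.0, 120.7]
ft_force: [-2.1, -0.2, 2.6]
gripper_width: 33.3
23.93 [587.1 146.9 161.2] face [-1.7  0.2 42.1] jaw 15.0 F [-2.1 -0.2  2.6] M [-0.1   0.01 -0.18] w 33.3 q [-41.  22.  27. 105. -12.  56.   6.]
```

View pics/s15z.png

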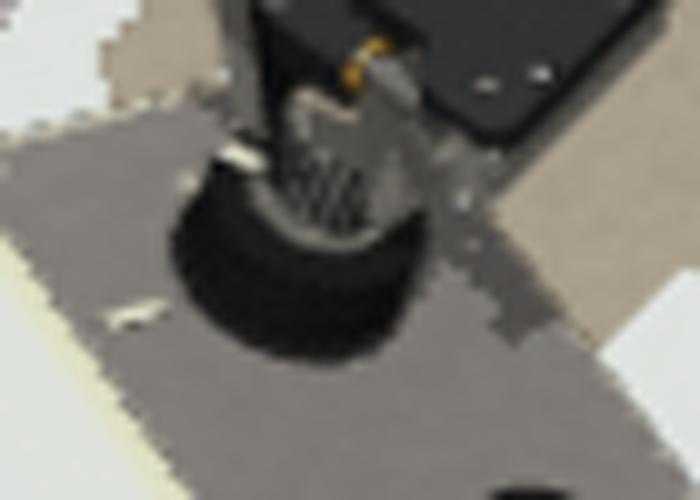

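```bash
python3 -c "
from h import *
a=cap('side')
z=lambda x,y:(x/10+245-.45,y/10+200-.45)
ang(a,z(240,156),30.5);ang(a,z(260,132),30.5);ang(a,z(187,182),4)
for th in (0,.1,.2,.4,.8): print(th,(proj(a,W((22*np.cos(th),-22*np.sin(th),30.5)))-(244.55,199.55))*10)
print((proj(a,W((48.5,0,1)))-(244.55,199.55))*10)
"
python3 -m crank '[[[0,0,0,0],[0,0,0,0],[0,0,0,0.1],[0,0,0,0.22],[0,0,0,0.34]]]' 0
python3 -m crank '[[[0,0,0,0.12],[0,0,0,0.24],[0,0,0,0.34],[0,0,0,0.34],[0,0,0,0.34]]]' 
python3 -c "
from h import *;st();a=cap('side')
cv2.imwrite('pics/s16z.png',cv2.resize(a[0][200:250,245:315,::-1],None,fx=10,fy=10,interpolation=2))"
```

```text
[ 13.9 -18.3  30.5] r 22.9 cw 0.921
[  4.1 -23.9  30.5] r 24.2 cw 1.403
[ 12.  -33.4   4. ] r 35.5 cw 1.226
0 [[251.41905723 214.77470677]]
0.1 [[247.23012373 208.42121029]]
0.2 [[243.80089636 201.94586864]]
0.4 [[239.34624363 188.8962215 ]]
0.8 [[240.44374102 164.24059356]]
[[133.13953159 316.36544971]]
t: 24.45
tool_pos: [587.1, 146.8, 161.0]
ee_rot: [-64.7, 90.0, -159.8]
ft_force: [0.1, 0.1, -0.3]
gripper_width: 46.6
t: 24.87
tool_pos: [587.1, 147.0, 160.9]
ee_rot: [0.4, 90.0, -113.6]
ft_force: [-0.0, -0.1, 0.3]
gripper_width: 46.8
24.87 [587.1 147.  160.9] face [-1.7  0.2 41.7] jaw -24.0 F [-0.  -0.1  0.3] M [-0.08  0.07 -0.04] w 46.8 q [-48.  24.  36. 105. -16.  56. -29.]
```

View pics/s16z.png

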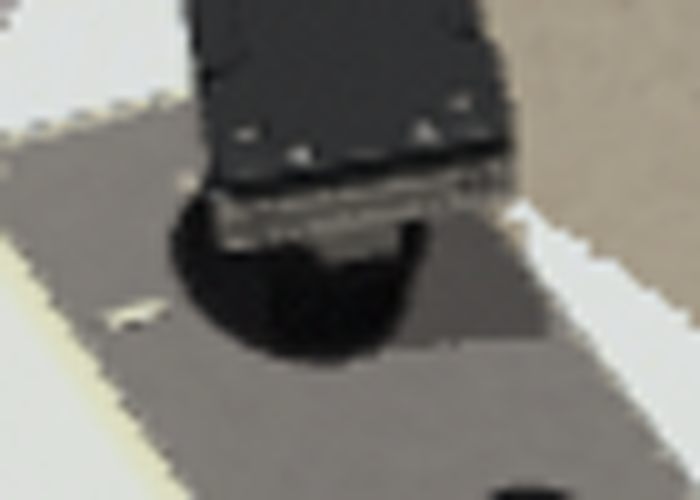

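```bash
python3 -m crank '[[[0,0,0,0],[0,0,0,0],[0,0,0,0],[0,0,0,0],[0,0,0,0]]]' 1 25
python3 -m crank '[[[0,0,0,-0.06],[0,0,0,-0.12],[0,0,0,-0.19],[0,0,0,-0.26],[0,0,0,-0.33]]]'
python3 -m crank '[[[0,0,0,-0.07],[0,0,0,-0.14],[0,0,0,-0.21],[0,0,0,-0.28],[0,0,0,-0.35]]]'
python3 -c "
from h import *;st();a=cap('side')
cv2.imwrite('pics/s17z.png',cv2.resize(a[0][200:250,245:315,::-1],None,fx=10,fy=10,interpolation=2))"
```

```text
t: 25.33
tool_pos: [587.6, 146.6, 161.2]
ee_rot: [104.8, 90.0, -9.4]
ft_force: [3.7, -1.3, -0.9]
gripper_width: 33.1
t: 25.75
tool_pos: [587.6, 146.5, 161.5]
ee_rot: [89.1, 90.0, -5.9]
ft_force: [2.3, -2.2, 0.8]
gripper_width: 32.3
t: 26.17
tool_pos: [587.3, 146.6, 161.5]
ee_rot: [123.2, 90.0, 48.2]
ft_force: [-1.5, -2.6, 5.8]
gripper_width: 32.5
26.17 [587.3 146.6 161.5] face [-1.9 -0.  42.4] jaw 15.0 F [-1.5 -2.6  5.8] M [-0.24 -0.28 -0.26] w 32.5 q [-41.  22.  27. 105. -12.  56.   6.]
```

View pics/s17z.png

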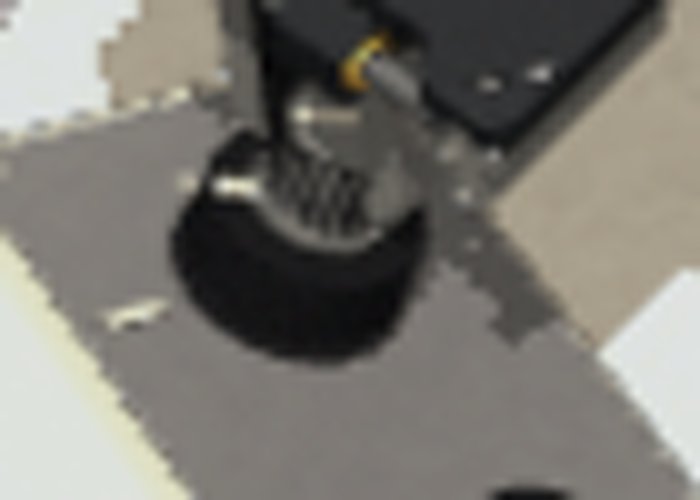

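```bash
python3 -m crank '[[[0,0,0,0],[0,0,0,0],[0,0,0,0.1],[0,0,0,0.22],[0,0,0,0.34]]]' 0
python3 -m crank '[[[0,0,0,0.12],[0,0,0,0.24],[0,0,0,0.34],[0,0,0,0.34],[0,0,0,0.34]]]' 
python3 -m crank '[[[0,0,0,0],[0,0,0,0],[0,0,0,0],[0,0,0,0],[0,0,0,0]]]' 1 25
python3 -m crank '[[[0,0,0,-0.06],[0,0,0,-0.12],[0,0,0,-0.19],[0,0,0,-0.26],[0,0,0,-0.33]]]'
python3 -m crank '[[[0,0,0,-0.06],[0,0,0,-0.12],[0,0,0,-0.18],[0,0,0,-0.22],[0,0,0,-0.22]]]'
python3 -c "
from h import *;st();a=cap('side')
cv2.imwrite('pics/s18z.png',cv2.resize(a[0][200:250,245:315,::-1],None,fx=10,fy=10,interpolation=2))"
```

```text
t: 26.63
tool_pos: [587.1, 147.0, 160.9]
ee_rot: [-89.1, 90.0, 175.8]
ft_force: [-0.4, 0.5, -0.2]
gripper_width: 46.8
t: 27.05
tool_pos: [587.0, 147.2, 160.9]
ee_rot: [-8.0, 90.0, -121.9]
ft_force: [-0.5, -0.2, 0.5]
gripper_width: 47.0
t: 27.47
tool_pos: [587.6, 146.7, 161.1]
ee_rot: [107.6, 90.0, -6.5]
ft_force: [3.9, -1.4, -2.4]
gripper_width: 32.7
t: 27.88
tool_pos: [587.6, 146.4, 161.5]
ee_rot: [89.0, 90.0, -6.0]
ft_force: [1.7, -1.2, -0.6]
gripper_width: 32.2
t: 28.3
tool_pos: [587.4, 146.7, 161.4]
ee_rot: [124.4, 90.0, 41.9]
ft_force: [-0.4, -0.8, 2.5]
gripper_width: 32.6
28.3 [587.4 146.7 161.4] face [-1.9 -0.1 42.3] jaw 7.5 F [-0.4 -0.8  2.5] M [-0.19 -0.41 -0.17] w 32.6 q [-42.  22.  29. 105. -13.  56.  -1.]
```

View pics/s18z.png

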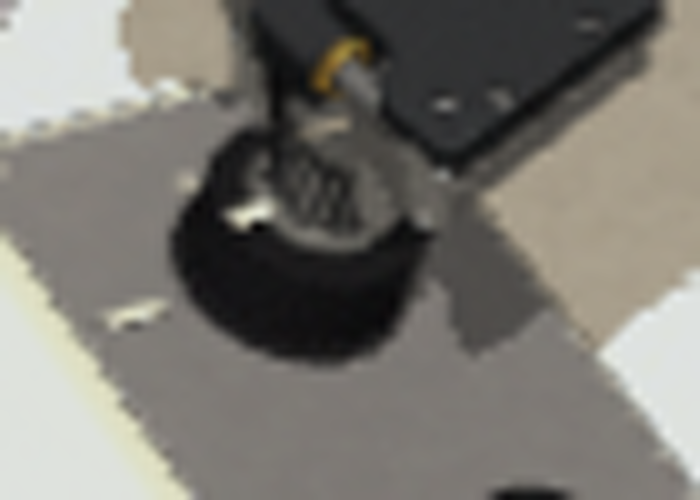

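```bash
python3 -m crank '[[[0,0,0,0],[0,0,0,0],[0,0,0,0],[-15,0,0,0],[-35,0,0,0]]]' -0.5
python3 -m crank '[[[-40,0,0,0],[-40,-35,0,0],[-40,-70,20,0],[-40,-100,40,0],[-40,-130,60,0]]]'
python3 -c "
from h import *;st();a=cap('side');b=cap('top','pics/t19.png')
cv2.imwrite('pics/s19z.png',cv2.resize(a[0][200:250,245:315,::-1],None,fx=10,fy=10,interpolation=2))
cv2.imwrite('pics/t19z.png',cv2.resize(b[0][180:240,270:340,::-1],None,fx=10,fy=10,interpolation=2))"
```

```text
t: 28.77
tool_pos: [586.1, 146.7, 195.0]
ee_rot: [-69.8, 89.8, -152.4]
ft_force: [-0.2, 1.4, -0.4]
gripper_width: 62.6
t: 29.18
tool_pos: [464.4, 70.1, 235.7]
ee_rot: [-91.2, 90.0, -173.7]
ft_force: [0.1, -1.1, -0.3]
gripper_width: 70.4
29.18 [464.4  70.1 235.7] face [-44.7 120.7 142.8] jaw 7.4 F [ 0.1 -1.1 -0.3] M [-0.11  0.02  0.01] w 70.4 q [-47.   2.  32. 117.  -1.  61.  -7.]
```

View pics/s19z.png

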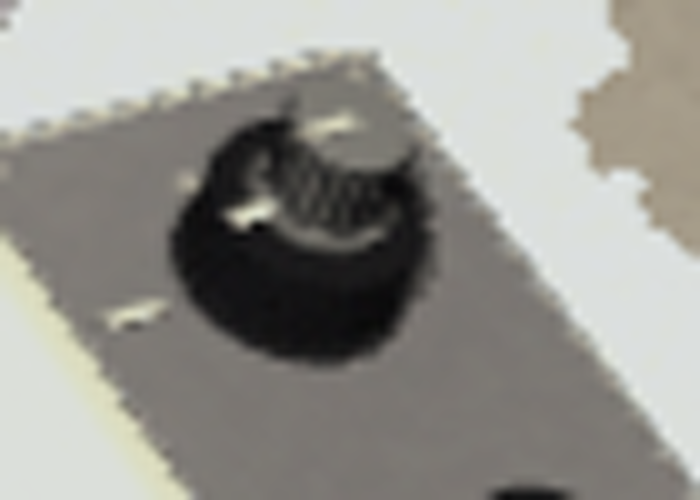

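View pics/t19z.png

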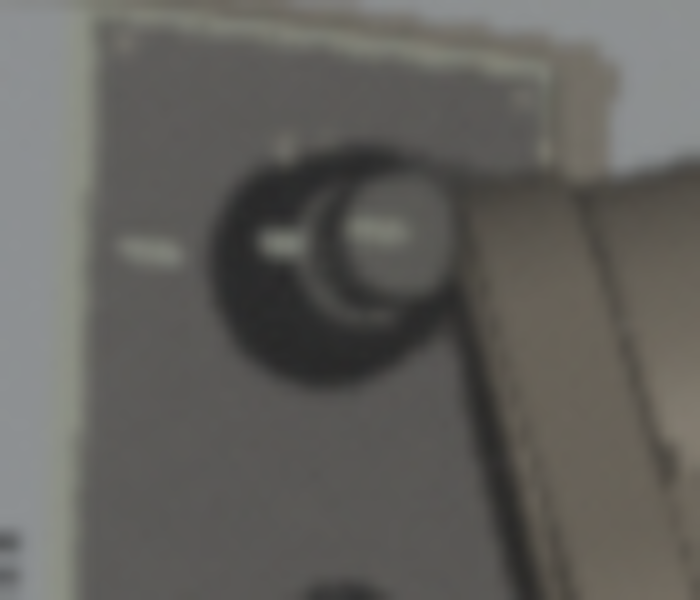

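```bash
cat > meas.py <<'E'
from h import *
a=cap('side');b=cap('top')
def cen(c,box,ex):
    x0,x1,y0,y1=box;g=c[0][y0:y1,x0:x1].astype(float).mean(2);bg=np.median(g)
    w=np.clip(g-ex,0,None);yy,xx=np.mgrid[y0:y1,x0:x1];return np.array([(w*xx).sum(),(w*yy).sum()])/w.sum(),g
import sys
np.set_printoptions(linewidth=200)
for n,c,bp,bi,ep,ei in(('side',a,(266,274,218,225),(253,264,227,236),110,150),('top',b,(295,302,201,208),(281,290,201,209),75,100)):
    p,g=cen(c,bp,ep);i,g2=cen(c,bi,ei)
    if '-v' in sys.argv: print(g.round().astype(int));print(g2.round().astype(int))
    print(n,p.round(2),i.round(2));ang(c,p,30.5);ang(c,i,1)
    print('exp idx',proj(c,W((48.5,0,1))),'axis30',proj(c,W((0,0,30.5))))
E
python3 meas.py -v
```

```text
[[ 23  27  26  50  87  87  48  52]
 [ 24  26  29  42  87 117  79  66]
 [ 19  34  61 101 156 183 144  74]
 [ 23  82 165 208 209 191 122  89]
 [ 15  26  99 144  35  44  74 101]
 [ 17  21  23  27  26  26  37  72]
 [ 19  18  23  27  28  26  25  32]]
[[123 123 123 122 122 121 121 121 115  85  29]
 [123 122 122 121 121 121 121 121 121 109  63]
 [121 123 122 121 121 123 125 127 123 114  84]
 [123 122 124 126 137 155 174 179 151 119 110]
 [122 127 148 179 205 206 200 151 106 119 119]
 [119 112 125 176 122  94 120 121 120 119 119]
 [129 121 120 121 122 122 121 121 120 119 119]
 [144 137 121 122 122 122 122 120 121 121 120]
 [197 147 120 121 122 122 121 122 122 120 120]]
side [270.02 220.75] [257.19 231.48]
[20.6 -0.5 30.5] r 20.7 cw 0.026
[50.7  0.3  1. ] r 50.7 cw -0.006
exp idx [[257.86395316 231.18654497]] axis30 [[276.75143552 219.0871544 ]]
[[ 42  45  46  45  52  68  66]
 [ 48  58  62  65  69  77  66]
 [ 58  85  99 102 100  90  69]
 [ 60  93 113 119 115  95  68]
 [ 52  72  88  94  95  85  67]
 [ 46  51  55  58  70  77  66]
 [ 43  44  45  46  56  70  68]]
[[ 91  91  91  91  90  89  90  90  90]
 [ 92  90  90  90  91  90  90  89  89]
 [ 94  98 101  99  98  97  94  91  89]
 [ 99 113 119 118 116 116 108  95  89]
 [ 95 106 116 120 122 124 119 101  88]
 [ 90  94 100 105 107 108 107  96  88]
 [ 90  91  93  93  93  93  93  90  86]
 [ 90  90  91  91  90  90  89  90  88]]
top [298.16 203.88] [284.77 204.71]
[21.5  0.2 30.5] r 21.5 cw -0.01
[47.5  0.1  1. ] r 47.5 cw -0.003
exp idx [[284.40437334 204.61466579]] axis30 [[305.74695306 204.73808167]]
```

```bash
cat > meas2.py <<'E'
from h import *
a=cap('side');b=cap('top')
np.set_printoptions(linewidth=200)
def pca(c,box,ex,h):
    x0,x1,y0,y1=box;g=c[0][y0:y1,x0:x1].astype(float).mean(2)
    P=[];w=[]
    for y in range(y0,y1):
        for x in range(x0,x1):
            v=g[y-y0,x-x0]-ex
            if v>0: P.append((M().T@(plane(c,(x,y),W((0,0,h)),M()[:,2])-O))[:2]);w.append(v)
    P=np.array(P);w=np.array(w);m=(P*w[:,None]).sum(0)/w.sum();C=((P-m)*w[:,None]).T@(P-m)/w.sum()
    e,v=np.linalg.eigh(C);d=v[:,1]*np.sign(v[0,1]);print(m.round(1),'dir cw',-np.arctan2(d[1],d[0]).round(3),np.sqrt(e).round(1));return g
print('side');g=pca(a,(273,283,209,217),150,57.5);print(g.astype(int));pca(a,(253,264,227,235),135,1)
print('top');g=pca(b,(302,314,199,208),92,57.5);print(g.astype(int));pca(b,(280,290,201,209),96,1)
for c in(a,b):print(proj(c,W((0,0,57.5))))
E
python3 meas2.py
```

```text
side
[ 5.5 -1.2] dir cw 0.108 [1.  3.2]
[[112 103 120 120 119 120 119 119 118 118]
 [ 89  90 120 119 119 121 123 120 118 119]
 [ 75 101 121 126 128 142 163 139 121 119]
 [ 31  78 136 171 191 204 193 157 135 120]
 [ 43  90 139 156 151 115 121 120 120 120]
 [ 38  51  79 120 120 121 121 121 120 120]
 [ 30  40  67  74 117 122 119 121 121 121]
 [ 47  51  65  54  73  83 110 120 120 117]]
[47.9 -0.9] dir cw -0.09 [1.4 5.3]
top
[6.8 0. ] dir cw -0.05 [2.1 4. ]
[[ 63  57  55  66  79  85  87  87  84  77  66  69]
 [ 62  53  58  77  86  88  89  88  87  79  66  66]
 [ 57  51  68  90  98  97  96  96  90  79  67  65]
 [ 53  55  78 109 117 116 115 112  99  79  66  66]
 [ 53  56  77 103 114 115 118 117 103  80  68  68]
 [ 56  55  69  88  98 101 104 101  94  76  65  68]
 [ 56  54  63  81  89  91  92  91  86  70  60  67]
 [ 57  54  58  72  84  88  88  88  85  69  56  65]
 [ 59  52  54  65  77  84  88  88  83  69  53  60]]
[47.6  0.1] dir cw 0.023 [1.9 4.7]
[[279.87373349 211.85374169]]
[[309.87397025 202.88853318]]
```

```bash
python3 - <<'E'
from h import *
for f in('s14z','s15z','s17z','s18z','s19z'):
    g=cv2.imread(f'pics/{f}.png').astype(float).mean(2)[165:200,165:210]
    w=np.clip(g-135,0,None);yy,xx=np.mgrid[165:200,165:210];print(f,((w*xx).sum()/w.sum()).round(1),((w*yy).sum()/w.sum()).round(1))
a=cap('side');b=cap('top')
ang(b,(287/10+270-.45,150/10+180-.45),4)
z=lambda x,y:(x/10+245-.45,y/10+200-.45)
ang(a,z(188,182),4)
cv2.imwrite('pics/t20.png',cv2.resize(b[0][185:215,285:325,::-1],None,fx=18,fy=18,interpolation=2))
cv2.imwrite('pics/s20.png',cv2.resize(a[0][190:290,215:335,::-1],None,fx=6,fy=6,interpolation=2))
E
```

```text
s14z 187.9 180.8
s15z 186.7 180.9
s17z 186.6 180.9
s18z 186.6 180.9
s19z 186.9 180.9
[ 11.5 -31.1   4. ] r 33.2 cw 1.216
[ 11.7 -33.3   4. ] r 35.3 cw 1.232
```

View pics/t20.png

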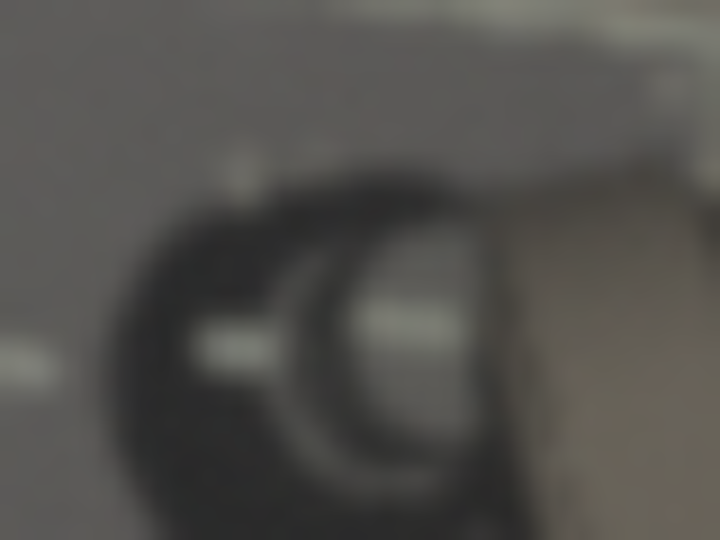

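View pics/s20.png

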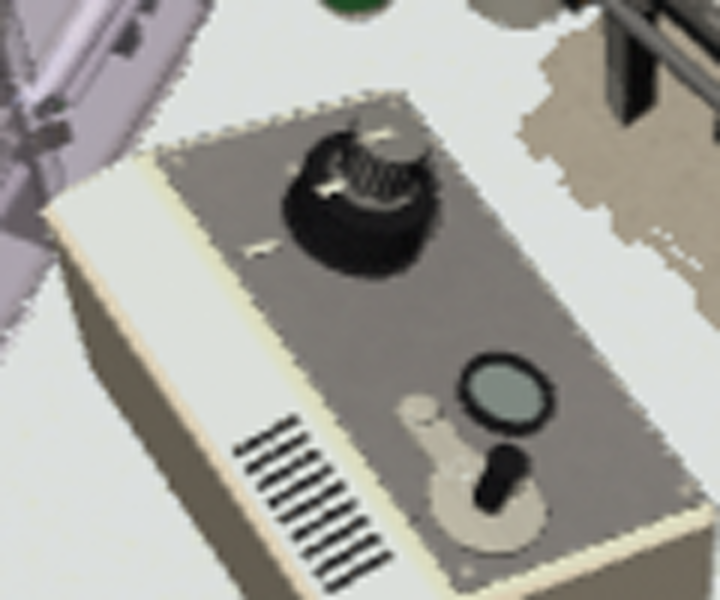

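```bash
python3 - <<'E'
from h import *
b=cap('top')
print(b[0][190:200,294:310].mean(2).astype(int))
ang(b,(322/18+285-.5,150/18+185-.5),4); ang(b,(240/18+285-.5,172/18+185-.5),4)
E
```

```text
[[ 90  90  90  90  89  90  89  89  89  90  88  89  89  89  89  89]
 [ 90  89  89  90  89  88  89  90  90  89  90  89  89  89  88  88]
 [ 90  89  90  90  91  90  88  88  91  91  89  88  89  89  88  87]
 [ 90  90  90  93  96  93  89  91  93  90  86  85  83  84  84  85]
 [ 90  89  91  96 103  95  87  85  83  79  72  68  67  69  71  74]
 [ 89  87  87  91  99  85  70  66  61  58  54  52  49  50  54  59]
 [ 86  78  72  71  74  64  52  48  47  47  47  44  43  46  49  53]
 [ 75  62  54  50  50  48  44  44  44  46  46  46  49  56  61  66]
 [ 59  48  45  44  43  43  44  47  51  52  52  55  65  75  79  81]
 [ 48  42  43  44  42  44  48  58  63  58  55  65  78  85  88  87]]
[ -0.2 -37.3   4. ] r 37.3 cw 1.576
[ 12.8 -32.3   4. ] r 34.8 cw 1.195
```

```bash
python3 - <<'E'
from h import *
a=cap('side');b=cap('top')
for c in(a,b):
  for th in(1.2,1.4,1.57,1.8): print(th,proj(c,W((35*np.cos(th),-35*np.sin(th),4))).round(1))
A=cv2.resize(a[0][205:230,255:285,::-1],None,fx=13,fy=13,interpolation=0)
A=np.clip((A.astype(float)-60)*1.8,0,255)
B=cv2.resize(b[0][185:210,285:315,::-1],None,fx=13,fy=13,interpolation=0)
B=np.clip((B.astype(float)-60)*4,0,255)
cv2.imwrite('pics/ab.png',np.hstack([A,B]).astype(np.uint8))
t=cv2.imread('pics/t0.png')[185:210,285:315];s=cv2.imread('pics/s0.png')[205:230,255:285]
B=np.clip((cv2.resize(t,None,fx=13,fy=13,interpolation=0).astype(float)-60)*4,0,255)
A=np.clip((cv2.resize(s,None,fx=13,fy=13,interpolation=0).astype(float)-60)*1.8,0,255)
cv2.imwrite('pics/ab0.png',np.hstack([A,B]).astype(np.uint8))
E
```

```text
1.2 [[263.2 218. ]]
1.4 [[264.9 216.9]]
1.57 [[266.7 216.3]]
1.8 [[269.4 215.9]]
1.2 [[297.9 194. ]]
1.4 [[300.2 193.6]]
1.57 [[302.3 193.7]]
1.8 [[305.  194.4]]
```

View pics/ab.png

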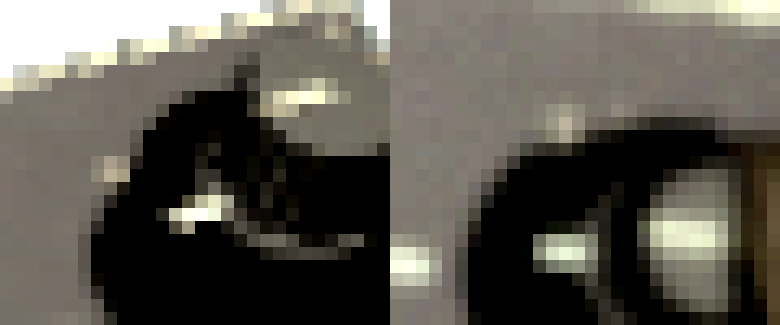

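View pics/ab0.png

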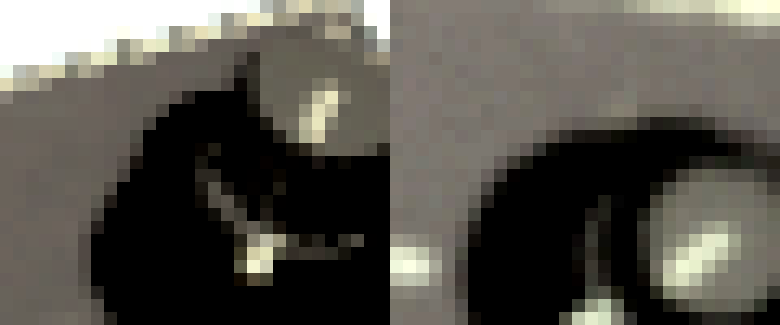

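```bash
python3 -c "
from h import *;p=W((0,0,20));p[2]=200;goto(p,10)"
```

```text
tcp [466.3  71.  235.8] jaw 7.4 shift [ 35.6 131.5 -70.2] turn -0.045
```

```bash
python3 -m crank '[[[0,33,-18,0],[0,66,-36,0],[0,99,-54,0],[0,131,-70,-0.04],[10,131.5,-70,-0.045]]]' -1
python3 -m crank '[[[5,0,0,0],[10,0,0,0],[20,0,0,0],[25,0,0,0],[25,0,0,0]]]'
python3 -c "
from h import *;st();p=W((0,0,20));p[2]=132;goto(p,10)"
```

```text
t: 30.15
tool_pos: [591.8, 162.0, 225.8]
ee_rot: [77.1, 89.9, -2.6]
ft_force: [-0.9, 0.2, -0.1]
gripper_width: 93.7
t: 30.57
tool_pos: [586.4, 156.5, 200.1]
ee_rot: [-87.7, 89.9, -167.7]
ft_force: [-0.2, -0.5, -0.9]
gripper_width: 94.1
30.57 [586.4 156.5 200.1] face [22.8  1.2 73.7] jaw 9.9 F [-0.2 -0.5 -0.9] M [-0.09  0.06  0.  ] w 94.1 q [-44.  20.  30. 103. -11.  60.  -1.]
tcp [586.4 156.5 200.1] jaw 9.9 shift [68.1  1.5 -0.8] turn -0.001
```

```bash
python3 -m crank '[[[14,1.5,-0.8,0],[28,1.5,-0.8,0],[42,1.5,-0.8,0],[55,1.5,-0.8,0],[60,1.5,-0.8,0]]]'
python3 -m crank '[[[3,0,0,0],[6,0,0,0],[8,0,0,0],[8,0,0,0],[8,0,0,0]]]' 
python3 -m crank '[[[0,0,0,0],[0,0,0,0],[0,0,0,0],[0,0,0,0],[0,0,0,0]]]' 1 60
python3 -m crank '[[[0,0,0,0],[0,0,0,0],[0,0,0,0]]]'
python3 -c "
from h import *;st();a=cap('side')
cv2.imwrite('pics/s21z.png',cv2.resize(a[0][200:250,245:315,::-1],None,fx=10,fy=10,interpolation=2))"
```

```text
t: 30.98
tool_pos: [588.0, 157.8, 139.7]
ee_rot: [-84.2, 89.9, -164.3]
ft_force: [-0.4, -0.0, 0.7]
gripper_width: 94.5
t: 31.4
tool_pos: [589.0, 158.1, 133.5]
ee_rot: [105.5, 90.0, 25.5]
ft_force: [-0.5, 0.4, -0.6]
gripper_width: 93.7
t: 31.82
tool_pos: [588.8, 158.1, 133.1]
ee_rot: [101.4, 90.0, 21.4]
ft_force: [-0.3, 0.4, -0.2]
gripper_width: 64.4
t: 32.07
tool_pos: [587.6, 157.8, 133.0]
ee_rot: [-94.1, 89.9, -174.1]
ft_force: [-7.8, -1.6, 6.2]
gripper_width: 56.8
32.07 [587.6 157.8 133. ] face [-3.2 -0.  11.8] jaw 10.0 F [-7.8 -1.6  6.2] M [-0.37  1.92 -0.17] w 56.8 q [-43.  25.  28. 106. -14.  53.   2.]
```

View pics/s21z.png

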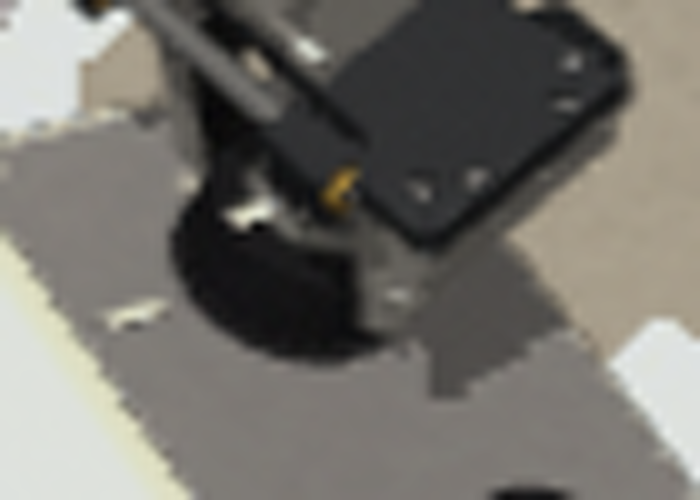

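Pointer (248,214) and lug (187,182) unchanged. Turn clockwise gently, 0.04/row, watching.

```bash
python3 -m crank '[[[0,0,0,0.04],[0,0,0,0.08],[0,0,0,0.12],[0,0,0,0.16],[0,0,0,0.2]]]'
python3 -c "
from h import *;st();a=cap('side')
cv2.imwrite('pics/s22z.png',cv2.resize(a[0][200:250,245:315,::-1],None,fx=10,fy=10,interpolation=2))"
python3 -m crank '[[[0,0,0,0.04],[0,0,0,0.08],[0,0,0,0.12],[0,0,0,0.12],[0,0,0,0.12]]]'
python3 -c "
from h import *;st();a=cap('side')
cv2.imwrite('pics/s23z.png',cv2.resize(a[0][200:250,245:315,::-1],None,fx=10,fy=10,interpolation=2))"
```

```text
t: 32.53
tool_pos: [587.5, 153.5, 133.0]
ee_rot: [-29.9, 89.7, -121.5]
ft_force: [-11.9, -21.1, 14.2]
gripper_width: 56.7
32.53 [587.5 153.5 133. ] face [-7.2 -0.  13.6] jaw -1.6 F [-11.9 -21.1  14.2] M [-5.25  2.86  2.4 ] w 56.7 q [-45.  25.  31. 106. -15.  53.  -8.]
t: 33.0
tool_pos: [587.6, 156.7, 133.1]
ee_rot: [-51.7, 89.8, -150.1]
ft_force: [-7.6, -6.2, 9.5]
gripper_width: 56.9
33.0 [587.6 156.7 133.1] face [-4.2 -0.  12.4] jaw -8.4 F [-7.6 -6.2  9.5] M [-1.64  2.46  0.25] w 56.9 q [-46.  25.  33. 106. -17.  53. -14.]
```

View pics/s22z.png

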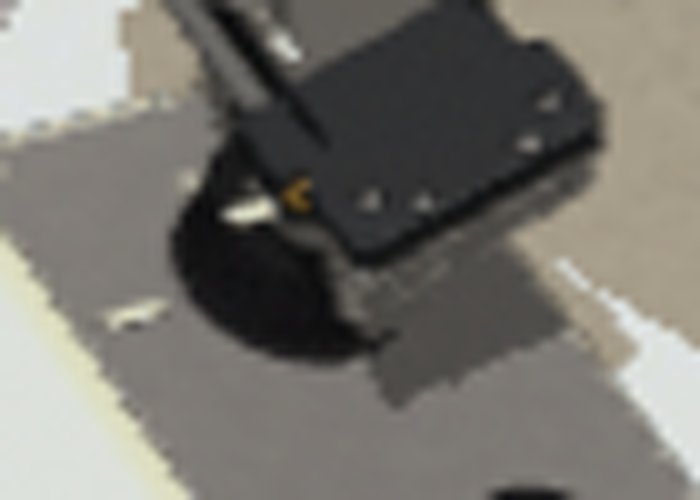

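View pics/s23z.png

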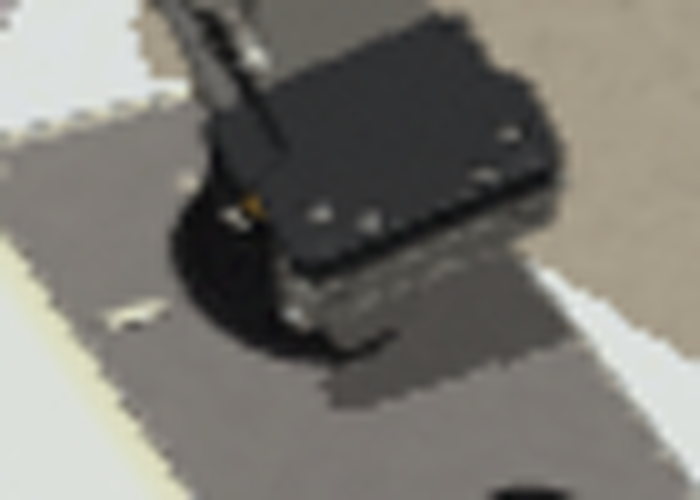

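```bash
python3 -m crank '[[[0,0,0,0],[0,0,0,0],[0,0,0,0],[0,0,0,0],[0,0,0,0]]]' -1
python3 -m crank '[[[-20,0,0,0],[-40,0,0,0],[-65,0,0,0],[-90,0,0,0],[-110,0,0,0]]]'
python3 -m crank '[[[0,-35,0,0],[0,-70,15,0],[0,-105,35,0],[0,-130,55,0],[0,-130,60,0]]]'
python3 -m crank '[[[0,0,0,0],[0,0,0,0],[0,0,0,0]]]'
python3 meas.py; python3 meas2.py|grep dir; python3 -c "
from h import *;st();a=cap('side','pics/s24.png');b=cap('top','pics/t24.png')
cv2.imwrite('pics/s24z.png',cv2.resize(a[0][200:250,245:315,::-1],None,fx=10,fy=10,interpolation=2))
cv2.imwrite('pics/t24z.png',cv2.resize(b[0][180:240,270:340,::-1],None,fx=10,fy=10,interpolation=2))"
```

```text
t: 33.47
tool_pos: [588.9, 158.2, 133.1]
ee_rot: [100.8, 90.0, 2.5]
ft_force: [0.3, 0.2, -0.8]
gripper_width: 86.7
t: 33.88
tool_pos: [589.0, 158.0, 244.9]
ee_rot: [115.6, 89.9, 17.2]
ft_force: [-0.3, 0.6, 0.8]
gripper_width: 93.8
t: 34.3
tool_pos: [447.3, 115.7, 242.9]
ee_rot: [-126.7, 89.8, 134.9]
ft_force: [1.4, -0.1, 0.6]
gripper_width: 93.9
t: 34.55
tool_pos: [452.3, 118.2, 243.2]
ee_rot: [73.5, 90.0, -24.9]
ft_force: [-0.6, 0.3, 0.6]
gripper_width: 93.9
side [269.86 220.81] [257.17 231.49]
[21.1 -0.5 30.5] r 21.2 cw 0.023
[50.8  0.3  1. ] r 50.8 cw -0.006
exp idx [[257.86395316 231.18654497]] axis30 [[276.75143552 219.0871544 ]]
top [298.7  205.27] [283.88 204.43]
[19.9  3.7 30.5] r 20.2 cw -0.185
[50.  -0.3  1. ] r 50.0 cw 0.006
exp idx [[284.40437334 204.61466579]] axis30 [[305.74695306 204.73808167]]
[ 5.5 -1.2] dir cw 0.104 [0.9 3.2]
[48.  -0.8] dir cw -0.097 [1.4 5.3]
34.75 [451.8 117.8 242.8] face [  1.4 134.6 129.9] jaw -8.4 F [0.5 0.  1.1] M [-0.08  0.04  0.01] w 94.0 q [-57.   1.  36. 117.  -1.  62. -29.]Traceback (most recent call last):
    m, n = a.shape[-2:]
    ^^^^
ValueError: not enough values to unpack (expected 2, got 1)

During handling of the above exception, another exception occurred:

Traceback (most recent call last):
  File "meas2.py", line 14, in <module>
    print('top');g=pca(b,(302,314,199,208),92,57.5);print(g.astype(int));pca(b,(280,290,201,209),96,1)
                   ~~~^^^^^^^^^^^^^^^^^^^^^^^^^^^^^
  File "meas2.py", line 12, in pca
    e,v=np.linalg.eigh(C);d=v[:,1]*np.sign(v[0,1]);print(m.round(1),'dir cw',-np.arctan2(d[1],d[0]).round(3),np.sqrt(e).round(1));return g
        ~~~~~~~~~~~~~~^^^
numpy.linalg.LinAlgError: 1-dimensional array given. Array must be at least two-dimensional
```

View pics/s24z.png

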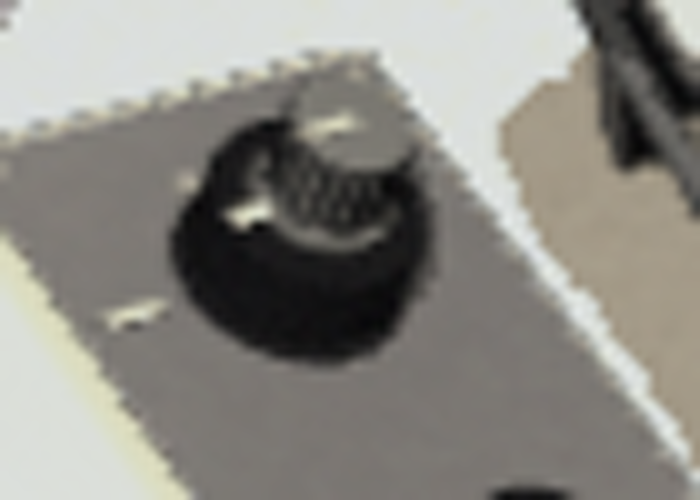

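View pics/t24z.png

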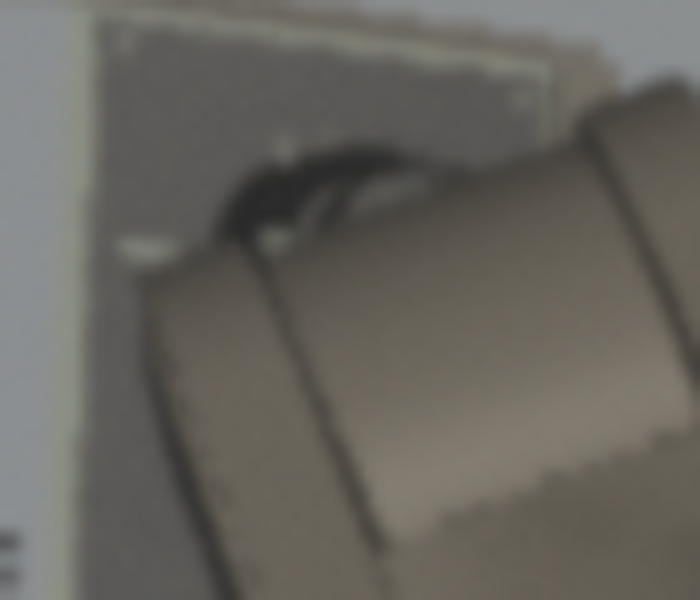

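```bash
python3 -c "
from h import *
print(manip.job_done());st()"
```

```text
the job is handed in; nothing more can be done
None
the job is handed in; nothing more can be done
```

I handed the job in at about 35 s. The port is open, the coarse ring is at its stop and the fine pointer is on the index line.

- **Cover:** I swung it by pushing the peg with closed fingers. The last side picture shows the whole port rim clear. My estimate of the angle is rough, about 1.3 to 1.5 rad. Near the end of the push the fingertips pressed the peg sideways and the wrist force reached about 70 N. That is under the 120 N limit, and I backed off at once.
- **Coarse ring:** It took five strokes, some with slip, to turn it about 2.0 rad clockwise. A last 60 N grip with about 2.4 N m of turning moment did not move it, so I take it to be at the stop. In the images the lug looks further from the faint spot I took for the post than I expected. I relied on the torque test instead.
- **Fine knob:** I turned it back from about 1.3 to 1.4 rad. The pointer centre then measured +0.02 rad in the side view and -0.01 rad in the top view. The directions of the short pointer stripe were too coarse to confirm it: the views disagreed by 0.1 to 0.2 rad. The lug stayed within about 0.1 pixel during this step. After the stop test only the side view could confirm the pointer, still at +0.02 rad, because the arm blocked the top view.
- **Bystanders:** I never went near the slide box, timer or tape roll, but I did not measure them again at the end. The gripper was open and well clear when I handed in.

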